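# Open the scanner lid to its loading angle and load the specimen

### The arm

A 7-joint arm with a two-finger parallel gripper is mounted at the origin on the work surface. World frame = base frame: x ahead of the robot, y to its left, z up, the work surface at z = 0. Lengths are in m, angles in rad, forces in N, time in s.
With the tool pointing down it reaches from about 0.4 to 0.85 m from the base axis. Payload 4.5 kg.
Tool frame: the origin (TCP) lies midway between the tips of the shut fingers; the grasp point (between the pads) lies 19 mm behind it; z points along the fingers, y is the line along which they close (so a half turn about z gives the same grasp; the last joint's range is limited). The gripper opens to 88 mm and grips with 3 to 60 N. Pads are 18 mm wide; open, the fingers measure 123 mm over their backs; the gripper's body (75 mm by 187 mm) begins 45 mm behind the grasp point.
Start: joints at [-1.199, 0.689, -0.195, 1.565, 0.157, 0.902, -0.215], TCP at [0.207, 0.59, 0.239] pointing down, gripper open.
Joint ranges: [-3.01, 3.01], [-0.46, 2.08], [-1.47, 1.51], [0.13, 2.56], [-1, 4.14], [0.04, 2.09], [-2.66, 2.66]. Speed limits (rad/s): [2.57, 2.57, 3.14, 3.14, 3.14, 3.14, 3.14].

### API

Orientations are given as a unit quaternion [x, y, z, w].
In Python, from plant import r gives the robot as it stands.
- The arm moves only by the tool move_arm, never from a script. Its argument "targets" is a list that holds one entry, the list of rows, each a list of 7 numbers: the opening, from 0 (shut) to 1 (fully open), then the shift along the tool's x, y, z in mm, then the turn, a rotation vector about the tool's x, y, z in degrees. In form: [[[claw, dx, dy, dz, ax, ay, az], ...]]. A call has 1 to 10 rows; each row is the pose to reach, as a shift and turn from the pose commanded when the call began, along the tool's axes at that moment; what a row does not reach only later rows make up. A row lasts 1/8 s, in which the tool goes at most 62.5 mm and 10.7 degrees, less where a joint would pass 70% of its speed; a pose out of reach is approached as far as the arm can. A call with a gripper value outside its range is refused whole. The fingers move at their own pace and stop on an object; "newtons" is the grip in N (left out, the last holds). Time passes only in rows, so rows that repeat a pose let the fingers close. It gives the time, the measured TCP pose, the force, the opening and the grip force at its end, in the units of the state.
- r.get_state(): the state, without advancing time (a new reading comes with each control period).
- r.snapshot(name): name is "scene" or "side" or "wrist"; returns the picture (480x640x3 uint8, red, green, blue); there is no depth.
- r.camera_info(name): a dict with "fx", "fy", "cx", "cy" (pixels), "R" (3x3) and "t" (3): a world point X has camera coordinates R X + t. Camera axes: x right, y down, z forward; pixel columns grow to the right and rows downward; lengths in m; the calibration is good to about 2 mm. The wrist camera is an equidistant fisheye: a pixel r from the principal point sees the ray r / f radians off the axis. A picture is of the moment at which its call begins: read the wrist's pose just before it. camera_info takes no time and is no camera call; for the wrist camera it gives the pose at the moment of the call.
- r.finish_job(): hands the job in; it is judged then, once.
The state is a dict: "clock": time; "q": joint angles; "qd": joint speeds; "joint_torque": joint torques, N m; "tool_pos": TCP position; "eef_rot": TCP orientation; "contact_force": force on the tool from outside, world axes, zero at the start; "moment": the same for the moment, N m; "opening": opening from 0.0 (shut) to 1.0 (fully open); "finger_force": force on a finger pad.
Only numpy, scipy, OpenCV 4.12 (cv2) and the standard library are available. Lean on these libraries where they do the work, as an engineer would, in place of code of your own. Each camera call takes 0.05 s, during which the arm holds its last target. There are 200 camera calls.

### The job

Load the surface scanner. First raise its stiff lid by the blue handle to 45 degrees, the green mark on the arc beside the hinge, where it stays by itself; then take the orange specimen carrier by its black fin, set it in the channel between the guide rails, steel specimen first, and slide it under the raised lid until it is fully home against the red stop. Leave the lid at 45 degrees and the other things on the bench where they are.

Things in the scene. Friction and masses are not known exactly. Their poses are not given: they have to be found in the camera images.
- scanner: surface scanner fixed to the bench, place and yaw vary. Grey base x -150..145, y +-100, 30 high; its top is the loading floor. Origin at bench level; +x runs from the open front (robot side) to the hinge, z up. White side walls y +-82..94, x 15..145, up to z = 79, with hinge cheeks up to z = 105, x 117..143, outside them. Hinge line along y at x = 125, z = 85
- scanner_entry (a point): middle of the channel's open front end, on the loading floor (scanner x = -150, z = 30). From here two steel rails, 8 high, 10 wide, inner faces at y = +-39, run 240 along +x to the face of the red stop block (78 wide, 26 high). Axes as the scanner
- scanner_mark (a point): green block at 45 degrees on the arc of black blocks (one per 10 degrees, radius 75 about the hinge line) on the scanner's +y side, y 90..106. Axes as the scanner
- lid (a joint): opening angle of the white lid, rad: 0 closed and level, 0.785 = 45 degrees, stops at 1.4; the front edge rises. Stiff hinge: stays where it is left; raising takes about 7 to 9 N at the handle. Panel 150 long from the hinge line towards the front, 172 wide, 12 thick, mid-plane through the hinge line. A red line along its +y edge points at the arc
- lid_handle (a point): middle of the lid's blue round handle bar: 14 diameter, 90 long, parallel to the hinge line, in the lid's mid-plane, 200 from the hinge line and 50 beyond the lid's front edge; the gap is open between its two side arms (14 thick, 45 either side). Turns with the lid: x axis points from handle to hinge, y along the bar
- lid_hinge (a point): middle of the hinge line; axes as lid_handle
- carrier: loose specimen carrier, 0.3 kg: orange plate 120 long (x) x 70 wide (y) x 12 thick, with a black upright grip fin (30 long in x, 14 thick in y, top at z = 49) centred at x = -40, and a steel specimen 52 x 50 (x -1..51, top at z = 30) at its +x, nose end. Origin: centre of the underside. It starts on the bench left or right of the scanner
- carrier_nose (a point): middle of the carrier's nose end, x = 60, at the underside
- scanner_home (a point): where the carrier's origin is when it is fully home: nose against the red stop (60 further on), flat on the floor between the rails, fin towards the front. Axes as the scanner
- gauge_case: dark wooden gauge-block case, 120 x 80 x 37 high; bystander; origin: centre of its underside
- wipes_box: pink and white wipes box, 110 x 110 x 100 high; bystander; origin: centre of its underside
- cleaner: blue bottle of cleaner, 64 diameter, about 160 high; bystander; origin: centre of its underside
- ring_gauge: heavy steel ring gauge lying flat, 90 outside diameter, 28 high; bystander; origin: centre of its underside
- caliper: digital caliper lying flat, 190 long, 10 high; bystander; origin: centre of its underside
- vee_block: dark steel vee block, 90 x 70 x 54 high; bystander; origin: centre of its underside
Mind the look-alikes: they are no part of the job. What is meant by the carrier is not purple or turquoise, and is the smaller of those in its own colour.

How it is judged:
By the outcome, as a careful person would: the job done as asked, in the order asked, and still so for the second after the job is handed in, with the robot touching nothing.
It also fails if it takes over 64 s, if anything falls off the work surface, if the arm or the gripper's body presses on something with over 40 N, if the wrist force passes 120 N, or if a joint passes its speed limit or range.

## Working session

There is one attempt and no reset: what is moved stays moved. The work goes in short steps, Python scripts to look and compute and a tool call to move; the robot and the scene stay as the last step left them, time stands still between calls to the robot, and variables do not carry over. Pictures are saved under pics/ and viewed, at most 10 in all, crops included, and the job is handed in when it is done.

Besides the shell and the picture viewer there is one more tool, called after "Request:" by a JSON object that holds its "op" and its "data", one argument or row to a line. move_arm: Moves the arm, as the interface text tells. Its arguments: {"type":"object","properties":{"targets":{"type":"array","items":{"type":"array","items":{"type":"array","items":{"type":"number"}}}},"newtons":{"type":"number"}},"required":["targets"]}

```bash
ls; mkdir -p pics; python3 - <<'E'
from plant import r
import cv2,numpy as np
s=r.get_state();print(s['clock'],s['tool_pos'],s['eef_rot'],s['contact_force'])
a=r.snapshot("scene");b=r.snapshot("side")
for n,i in(("scene",a),("side",b)):
    cv2.imwrite(f"pics/{n}0.png",i[:,:,::-1]);c=r.camera_info(n);print(n,c)
E
```

```text
pics
0.0 [0.20698037 0.58906807 0.23789623] [ 1.68078152e-01  9.85773236e-01 -9.22236133e-04 -1.08871220e-04] [-0.02596543 -0.61373468  0.39920436]
scene {'fx': 444.0863180965759, 'fy': 444.0863180965759, 'cx': 318.5693739244351, 'cy': 232.9341522716185, 'R': array([[ 0.32577147,  0.94544205, -0.00350337],
       [ 0.80079748, -0.27789723, -0.53056246],
       [-0.50258964,  0.17003663, -0.8476386 ]]), 't': array([-0.13431248, -0.34205044,  1.73443554])}
side {'fx': 492.0213698047876, 'fy': 492.0213698047876, 'cx': 331.6822595057155, 'cy': 240.94062933171733, 'R': array([[ 0.98833215, -0.15171691, -0.01347382],
       [-0.12401565, -0.75019773, -0.64947939],
       [ 0.08842897,  0.64357233, -0.76025981]]), 't': array([-0.51756342,  0.13844849,  1.22190077])}
```

View pics/scene0.png

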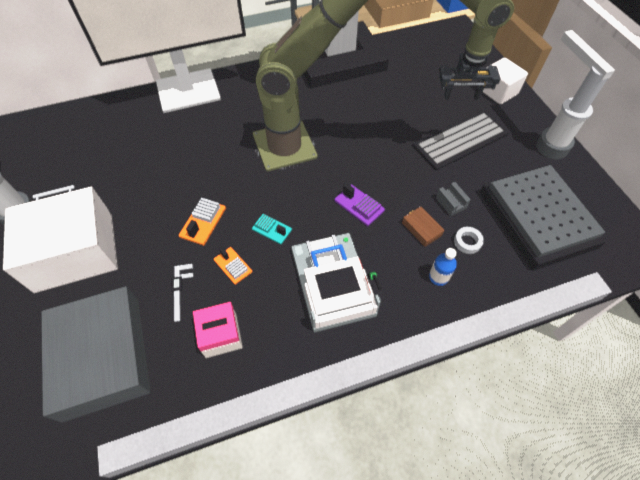

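View pics/side0.png

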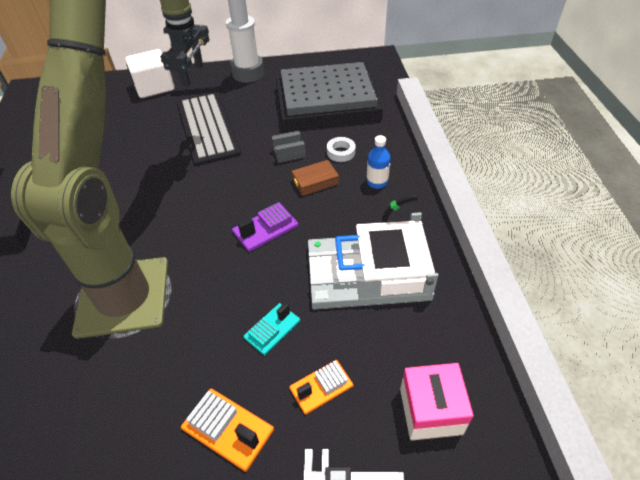

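The scene view shows the small orange carrier at (233,265) with its fin at (220,255), and the scanner with its blue handle at (328,252). In the side view the carrier is at (321,387), the handle at (347,252) and the green mark at (394,205).

```bash
cat > h.py <<'E'
import cv2,numpy as np
from plant import r
def ray(c,uv):
    uv=np.atleast_2d(np.asarray(uv,float));R,t=np.array(c['R']),np.array(c['t'])
    x=(uv[:,0]-c['cx'])/c['fx'];y=(uv[:,1]-c['cy'])/c['fy']
    if c.get('fish'):
        th=np.hypot(x,y)+1e-12;s=np.sin(th)/th;d=np.c_[x*s,y*s,np.cos(th)]
    else: d=np.c_[x,y,np.ones(len(x))]
    return -R.T@t,d@R
def plane(c,uv,z):
    o,d=ray(c,uv);return o+d*((z-o[2])/d[:,2])[:,None]
def tri(c1,u1,c2,u2):
    A=np.zeros((3,3));b=np.zeros(3)
    L=[]
    for c,u in((c1,u1),(c2,u2)):
        o,d=ray(c,u);d=d[0]/np.linalg.norm(d[0]);P=np.eye(3)-np.outer(d,d);A+=P;b+=P@o;L.append((P,o))
    x=np.linalg.solve(A,b);return x,[np.linalg.norm(P@(x-o)) for P,o in L]
def blobs(img,lo,hi,amin=15,roi=None):
    m=cv2.inRange(cv2.cvtColor(img,cv2.COLOR_RGB2HSV),lo,hi)
    if roi: k=np.zeros_like(m);a,b,c,d=roi;k[b:d,a:c]=255;m&=k
    cs,_=cv2.findContours(m,cv2.RETR_EXTERNAL,cv2.CHAIN_APPROX_NONE)
    return m,sorted([c for c in cs if cv2.contourArea(c)>=amin],key=cv2.contourArea,reverse=True)
def rect(P):  # mm rect of plane points
    (c,s,a)=cv2.minAreaRect((P[:,:2]*1000).astype(np.float32));return np.round(c,1),np.round(s,1),round(a,1)
E
python3 - <<'E'
from h import *
I={n:cv2.imread(f"pics/{n}0.png")[:,:,::-1].copy() for n in("scene","side")}
C={n:r.camera_info(n) for n in I}
roiH={"scene":(290,230,360,275),"side":(325,225,372,280)}
roiG={"scene":(365,265,385,300),"side":(385,195,405,215)}
roiO={"scene":(205,240,260,290),"side":(280,350,360,420)}
g={}
for n in I:
    m,b=blobs(I[n],(100,120,60),(125,255,255),10,roiH[n])
    for c in b[:1]: print(n,'blue',rect(plane(C[n],c[:,0],.085)))
    m,b=blobs(I[n],(45,100,60),(80,255,255),2,roiG[n])
    for c in b: print(n,'green',cv2.contourArea(c),c[:,0].mean(0))
    g[n]=b[0][:,0].mean(0)
    m,b=blobs(I[n],(5,150,100),(20,255,255),15,roiO[n])
    P=np.vstack([c[:,0] for c in b]);print(n,'orange',rect(plane(C[n],P,.010)))
    for nm in('fin',):
        hsv=cv2.cvtColor(I[n],cv2.COLOR_RGB2HSV);k=np.zeros(hsv.shape[:2],np.uint8);cv2.fillPoly(k,[cv2.convexHull(P)],255)
        d=(hsv[...,2]<60)&(k>0);v,u=np.nonzero(d);print(n,'fin px',len(u),u.mean(),v.mean(),plane(C[n],[[u.mean(),v.mean()]],.035))
        w=(hsv[...,1]<60)&(hsv[...,2]>120)&(k>0);v,u=np.nonzero(w);print(n,'steel',plane(C[n],[[u.mean(),v.mean()]],.028))
print('green',tri(C["scene"],g["scene"],C["side"],g["side"]))
for n in I:
    x=I[n];a=roiH[n];cr=x[200:340,280:400] if n=="scene" else x[180:320,290:450]
    cv2.imwrite(f"pics/c_{n}.png",cv2.resize(cr,None,fx=3,fy=3,interpolation=cv2.INTER_CUBIC)[:,:,::-1])
a=cv2.imread("pics/c_scene.png");b=cv2.imread("pics/c_side.png");h=max(a.shape[0],b.shape[0])
o=np.zeros((h,a.shape[1]+b.shape[1],3),np.uint8);o[:a.shape[0],:a.shape[1]]=a;o[:b.shape[0],a.shape[1]:]=b;o=cv2.resize(o,(800,int(h*800/o.shape[1])));cv2.imwrite("pics/c.png",o);print(o.shape)
E
```

```text
scene blue (array([562.1, -19.6]), array([102.5,  55.1]), 86.6)
scene green 26.0 [372.45454545 274.90909091]
scene orange (array([ 454.4, -311.2]), array([126.1,  73.7]), 22.3)
scene fin px 24 224.125 254.58333333333334 [[ 0.42426376 -0.32700056  0.035     ]]
scene steel [[ 0.47914175 -0.30202007  0.028     ]]
side blue (array([563.8, -15.3]), array([108.6,  58.6]), 86.7)
side green 56.5 [393.8  205.12]
side orange (array([ 452.6, -312.2]), array([122.7,  74.9]), 22.3)
side fin px 76 304.4868421052632 393.0394736842105 [[ 0.41602844 -0.33372236  0.035     ]]
side steel [[ 0.47544624 -0.30360435  0.028     ]]
green (array([0.69273641, 0.06860565, 0.13791244]), [np.float64(0.0006965082469812869), np.float64(0.0006965082469813044)])
(400, 800, 3)
```

View pics/c.png

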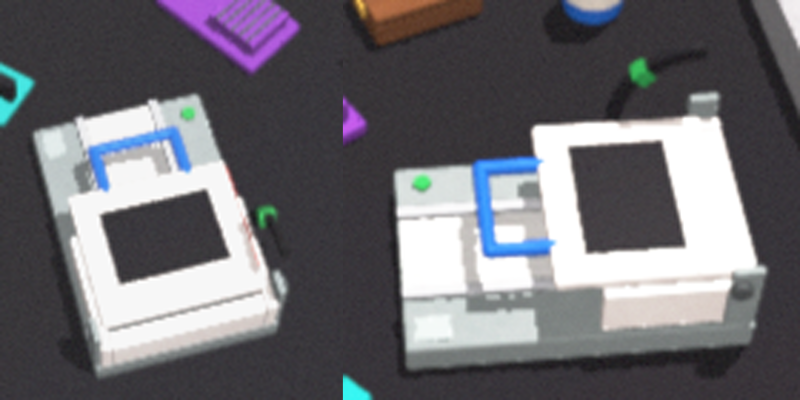

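The crop shows the blue U-handle in front of the lid and the green mark on its arc. The mark triangulates to z = 0.138, as it should. I now plan a gripper pose tilted 45° forward at the handle.

```bash
cat >> h.py <<'E'
from scipy.spatial.transform import Rotation as Ro
def axes(y,z): 
    y=np.array(y,float);z=np.array(z,float);z/=np.linalg.norm(z);y-=z*(y@z);y/=np.linalg.norm(y);return np.c_[np.cross(y,z),y,z]
def go(P,R):
    s=r.get_state();R0=Ro.from_quat(s['eef_rot'])
    d=R0.inv().apply(np.array(P)-s['tool_pos'])*1000;w=(R0.inv()*Ro.from_matrix(R)).as_rotvec(degrees=True)
    print('t',round(s['clock'],2),'tcp',np.round(s['tool_pos'],4),'d',np.round(d,1),'rot',np.round(w,2));return d,w
def sc(v,yaw,o=(0,0,0)): return Ro.from_euler('z',yaw,degrees=True).apply(v)+np.array(o)
YAW=-3.3;ORG=np.array([.6164,-.0215,0])
q=2**-.5
def tilt(a,yaw): # closing line in vertical plane of travel, pointing forward-down, a deg from vertical
    a=np.radians(a);return axes(sc([np.cos(a),0,np.sin(a)],yaw),sc([np.sin(a),0,-np.cos(a)],yaw))
E
python3 - <<'E'
from h import *
R=tilt(45,YAW);bar=sc([-.075,0,.085],YAW,ORG);print(bar)
go(bar-R[:,2]*.09,R)
E
```

```text
[ 0.54152436 -0.0171827   0.085     ]
t 0.1 tcp [0.207  0.5891 0.238 ] d [-455.4 -478.7   90.2] rot [-38.53 -28.89  69.92]
```

Request:
{"op": "move_arm", "data": {
  "targets": [
    [[0.42, -455.4, -478.7, 90.2, -38.53, -28.89, 69.92], [0.42, -455.4, -478.7, 90.2, -38.53, -28.89, 69.92], [0.42, -455.4, -478.7, 90.2, -38.53, -28.89, 69.92], [0.42, -455.4, -478.7, 90.2, -38.53, -28.89, 69.92], [0.42, -455.4, -478.7, 90.2, -38.53, -28.89, 69.92], [0.42, -455.4, -478.7, 90.2, -38.53, -28.89, 69.92], [0.42, -455.4, -478.7, 90.2, -38.53, -28.89, 69.92], [0.42, -455.4, -478.7, 90.2, -38.53, -28.89, 69.92], [0.42, -455.4, -478.7, 90.2, -38.53, -28.89, 69.92], [0.42, -455.4, -478.7, 90.2, -38.53, -28.89, 69.92]]
  ]
}}

```text
clock: 1.35
tool_pos: [0.3727, 0.2299, 0.1837]
eef_rot: [0.556, 0.783, 0.13, 0.246]
contact_force: [-0.9, 0.1, -0.2]
opening: 0.419
finger_force: 0.0
```

```bash
python3 - <<'E'
from h import *
R=tilt(45,YAW);bar=sc([-.075,0,.085],YAW,ORG)
go(bar-R[:,2]*.09,R);print(r.get_state()['q'])
E
```

```text
t 1.35 tcp [0.3727 0.2299 0.1837] d [-246.5  -16.6  102.5] rot [-13.05  -0.36  23.41]
[-0.83417162  0.62854661 -0.34131319  2.53647407  1.8180527   0.7527294
 -2.57453749]
```

Request:
{"op": "move_arm", "data": {
  "targets": [
    [[0.42, -246.5, -16.6, 102.5, -13, -0.4, 23.4], [0.42, -246.5, -16.6, 102.5, -13, -0.4, 23.4], [0.42, -246.5, -16.6, 102.5, -13, -0.4, 23.4], [0.42, -246.5, -16.6, 102.5, -13, -0.4, 23.4], [0.42, -246.5, -16.6, 102.5, -13, -0.4, 23.4], [0.42, -246.5, -16.6, 102.5, -13, -0.4, 23.4], [0.42, -246.5, -16.6, 102.5, -13, -0.4, 23.4], [0.42, -246.5, -16.6, 102.5, -13, -0.4, 23.4]]
  ]
}}

```text
clock: 2.35
tool_pos: [0.5451, -0.013, 0.1591]
eef_rot: [0.68, 0.638, 0.245, 0.266]
contact_force: [0.5, 0.7, -0.3]
opening: 0.419
finger_force: 0.0
```

```bash
python3 - <<'E'
from h import *
R=tilt(45,YAW);bar=sc([-.075,0,.085],YAW,ORG)
go(bar-R[:,2]*.09,R);print(r.get_state()['q'])
c=r.camera_info("wrist");print(c)
a=r.snapshot("wrist");cv2.imwrite("pics/w1.png",a[:,:,::-1])
E
```

```text
t 2.35 tcp [ 0.5451 -0.013   0.1591] d [ -4.9 -56.6 -37.3] rot [-2.65  0.58 -0.13]
[ 0.25073537  0.87229893 -0.70381069  2.55932358  2.48445259  1.12476535
 -2.65408729]
{'fx': 371.64829954431775, 'fy': 371.64829954431775, 'cx': 315.16896062130013, 'cy': 244.8519613199116, 'R': array([[ 0.73745738, -0.04459781,  0.67391961],
       [-0.2639112 , -0.93751519,  0.22675129],
       [ 0.62169726, -0.34507435, -0.70314736]]), 't': array([-0.50988075,  0.12503682, -0.07037668])}
```

View pics/w1.png

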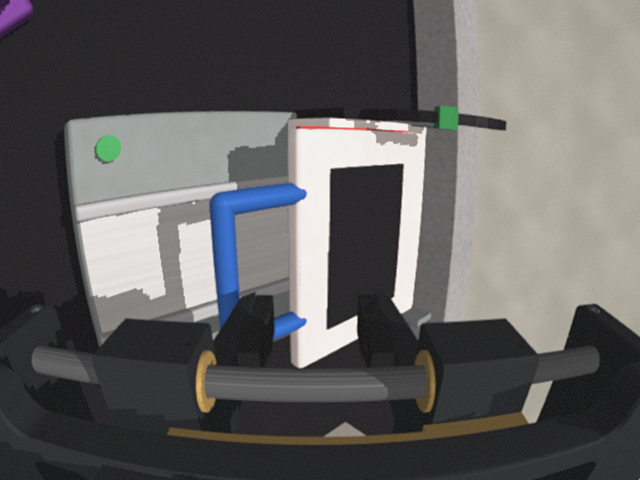

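The wrist view shows the bar running from (222,205) to (228,300), with a rail at (78,213)–(235,187). A 45° tilt runs joints 4 and 7 into their limits, and it isn't needed because the lid lies below the raised bar. I'll use about 12° instead.

```bash
python3 - <<'E'
from h import *
I=cv2.imread("pics/w1.png")[:,:,::-1].copy();c=r.camera_info("wrist");c['fish']=1
m,b=blobs(I,(100,120,60),(125,255,255),10,(205,180,310,330))
b=b[0][:,0];print(rect(plane(c,b[:, :],.085)))
up=b[(b[:,1]>215)&(b[:,1]<290)&(b[:,0]<245)]
for s,nm in((up[:,0]<226,'front'),(up[:,0]>230,'rear')):
    P=plane(c,up[s],.085)[:,:2];f=np.polyfit(P[:,1],P[:,0],1);print(nm,P[:,0].mean(),P[:,1].mean(),'yaw',np.degrees(np.arctan(-f[0])),len(P))
m,g=blobs(I,(45,100,60),(80,255,255),10,(430,100,465,135))
print('green@.138',plane(c,[g[0][:,0].mean(0)],.138), 'pred',sc([.072,.098,.138],YAW,ORG))
print('arm y at z.085',plane(c,[[265,192],[262,198]],.085))
R=tilt(12,YAW);bar=sc([-.075,0,.085],YAW,ORG)
go(bar-R[:,2]*.075,R)
E
```

```text
(array([551.9,   4.5]), array([101.7,  53.7]), 43.0)
front 0.5363109328769597 -0.0014682959725673475 yaw -3.906647122518138 74
rear 0.5501633584428078 -0.005545520548090286 yaw -4.08775168225921 74
green@.138 [[0.69522958 0.06781431 0.138     ]] pred [0.69392189 0.07219289 0.138     ]
arm y at z.085 [[0.57477769 0.02613291 0.085     ]
 [0.57228298 0.02294064 0.085     ]]
t 2.4 tcp [ 0.5451 -0.0125  0.1592] d [ -5.  -14.5 -12. ] rot [30.35  0.48 -0.26]
```

Request:
{"op": "move_arm", "data": {
  "targets": [
    [[0.42, -5, -14.5, -12, 30.35, 0.5, -0.5], [0.42, -5, -14.5, -12, 30.35, 0.5, -0.5], [0.42, -5, -14.5, -12, 30.35, 0.5, -0.5], [0.42, -5, -14.5, -12, 30.35, 0.5, -0.5], [0.42, -5, -14.5, -12, 30.35, 0.5, -0.5], [0.42, -5, -14.5, -12, 30.35, 0.5, -0.5]]
  ]
}}

```text
clock: 3.15
tool_pos: [0.5233, -0.0156, 0.156]
eef_rot: [0.72, 0.686, 0.068, 0.082]
contact_force: [-0.4, -0.0, 0.2]
opening: 0.416
finger_force: 0.0
```

```bash
sed -i 's/^YAW=.*/YAW=-3.7;ORG=np.array([.6170,-.0232,0])/' h.py; python3 - <<'E'
from h import *
R=tilt(12,YAW);bar=sc([-.075,0,.085],YAW,ORG)
print(bar,r.get_state()['q']);go(bar+R[:,2]*.014,R)
E
```

```text
[ 0.54215633 -0.01836008  0.085     ] [ 0.20735233  0.66751959 -0.46191017  2.14425775  1.12561959  0.36989559
 -1.24516912]
t 3.15 tcp [ 0.5233 -0.0156  0.156 ] d [-0.6  3.5 87.4] rot [0.23 0.63 1.03]
```

Request:
{"op": "move_arm", "data": {
  "targets": [
    [[0.42, -0.6, 3.5, 50, 0.2, 0.6, 0.5], [0.42, -0.6, 3.5, 75, 0.2, 0.6, 0.5], [0.42, -0.6, 3.5, 87, 0.2, 0.6, 0.5], [0.42, -0.6, 3.5, 87, 0.2, 0.6, 0.5], [0.1, -0.6, 3.5, 87, 0.2, 0.6, 0.5], [0.05, -0.6, 3.5, 87, 0.2, 0.6, 0.5], [0.05, -0.6, 3.5, 87, 0.2, 0.6, 0.5]]
  ],
  "newtons": 35
}}

```text
clock: 4.03
tool_pos: [0.5437, -0.0216, 0.0718]
eef_rot: [0.724, 0.682, 0.07, 0.078]
contact_force: [-3.6, 0.9, 3.1]
opening: 0.146
finger_force: 34.9
```

```bash
python3 - <<'E'
from h import *
a=r.snapshot("wrist");cv2.imwrite("pics/w2.png",cv2.resize(a,(480,360))[:,:,::-1]);s=r.get_state();print(s['tool_pos'],s['contact_force'],s['opening'],s['finger_force'])
E
```

```text
[ 0.54371104 -0.02166474  0.07181602] [-5.5129417   2.14062489  2.96256981] 0.14572893248569502 34.875188330188394
```

View pics/w2.png

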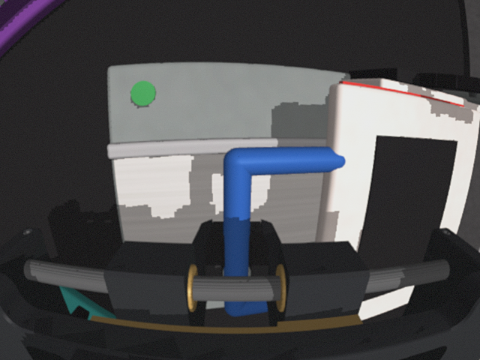

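Gripped: the pad gap reads 12.8 mm on the 14 mm bar. Next I compute the lifting arc in tool axes.

```bash
python3 - <<'E'
from h import *
R0=Ro.from_quat(r.get_state()['eef_rot'])
for a in [5,10,15,20,25,30,35,40,43,45]:
    t=np.radians(a);print(a,np.round(R0.inv().apply(sc([200*(1-np.cos(t)),0,200*np.sin(t)],YAW)),1))
E
```

```text
5 [ -0.1   4.4 -16.9]
10 [ -0.2  10.2 -33.3]
15 [ -0.3  17.5 -49.2]
20 [ -0.4  26.1 -64.4]
25 [ -0.5  36.  -78.8]
30 [ -0.6  47.1 -92.2]
35 [  -0.7   59.3 -104.6]
40 [  -0.8   72.6 -116. ]
43 [  -0.8   81.  -122.2]
45 [  -0.9   86.8 -126.1]
```

Request:
{"op": "move_arm", "data": {
  "targets": [
    [[0.05, -0.1, 4.4, -16.9, 0, 0, 0], [0.05, -0.2, 10.2, -33.3, 0, 0, 0], [0.05, -0.3, 17.5, -49.2, 0, 0, 0], [0.05, -0.4, 26.1, -64.4, 0, 0, 0], [0.05, -0.5, 36, -78.8, 0, 0, 0], [0.05, -0.6, 47.1, -92.2, 0, 0, 0], [0.05, -0.7, 59.3, -104.6, 0, 0, 0], [0.05, -0.8, 72.6, -116, 0, 0, 0], [0.05, -0.8, 81, -122.2, 0, 0, 0], [0.05, -0.8, 81, -122.2, 0, 0, 0]]
  ]
}}

```text
clock: 5.32
tool_pos: [0.5925, -0.0253, 0.2069]
eef_rot: [0.724, 0.682, 0.066, 0.076]
contact_force: [-15.9, 2.7, 9.6]
opening: 0.146
finger_force: 35.0
```

```bash
cat > lid.py <<'E'
from h import *
I={n:r.snapshot(n) for n in("scene","side")};C={n:r.camera_info(n) for n in I}
s=r.get_state();R=Ro.from_quat(s['eef_rot']).as_matrix();b=s['tool_pos']-.014*R[:,2];v=sc(b-ORG,-YAW)-[.125,0,.085]
print('tcp',s['tool_pos'],'bar by tcp',b,'r,ang',np.hypot(v[0],v[2]),np.degrees(np.arctan2(v[2],-v[0])),'F',s['contact_force'],s['opening'])
for n in I: cv2.imwrite(f"pics/l_{n}.png",I[n][:,:,::-1])
o=np.hstack([cv2.resize(I["scene"][180:340,270:410],(400,457)),cv2.resize(I["side"][140:320,300:460],(400,457))]);cv2.imwrite("pics/l.png",o[:,:,::-1])
E
python3 lid.py
```

```text
tcp [ 0.59249123 -0.02531474  0.20689151] bar by tcp [ 0.58970872 -0.02503602  0.22060938] r,ang 0.20378703293303654 41.716595052158034 F [-15.19282169   2.0450945   10.05478009] 0.14504513300749874
```

View pics/l.png

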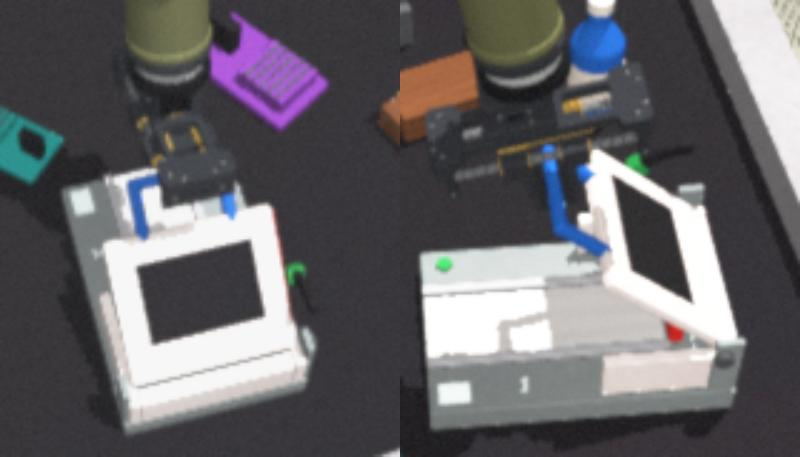

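The lid is following the gripper and stands at about 42°. I'll add 3° with a small outward correction and then measure it with the cameras.

Request:
{"op": "move_arm", "data": {
  "targets": [
    [[0.05, 0, 4, -4, 0, 0, 0], [0.05, 0, 7.6, -7.6, 0, 0, 0], [0.05, 0, 7.6, -7.6, 0, 0, 0], [0.05, 0, 7.6, -7.6, 0, 0, 0]]
  ]
}}

```text
clock: 5.92
tool_pos: [0.6, -0.0258, 0.2155]
eef_rot: [0.724, 0.682, 0.067, 0.076]
contact_force: [-7.6, 1.3, 0.4]
opening: 0.145
finger_force: 35.0
```

```bash
python3 lid.py; python3 - <<'E'
import cv2,numpy as np
a=cv2.imread("pics/l_scene.png")[215:315,290:400];b=cv2.imread("pics/l_side.png")[185:285,350:450]
o=np.hstack([cv2.resize(a,(440,400),interpolation=cv2.INTER_CUBIC),cv2.resize(b,(400,400),interpolation=cv2.INTER_CUBIC)])[:, :];cv2.imwrite("pics/l2.png",cv2.resize(o,(798,380)))
E
```

```text
tcp [ 0.59995092 -0.02583005  0.21553006] bar by tcp [ 0.5971379  -0.0255623   0.22924193] r,ang 0.20429056971529308 44.91545175390343 F [-8.17581077  2.97551616  0.10493978] 0.14641692043275553
```

View pics/l2.png

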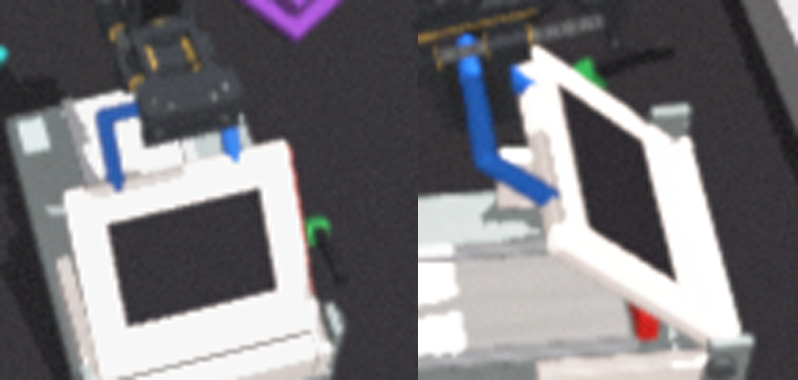

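```bash
python3 - <<'E'
from h import *
C={n:r.camera_info(n) for n in("scene","side")}
for nm,u,v in(("+y",[365.8,252.6],[380.8,197.4]),("-y",[307.1,265.8],[386.1,246.8])):
    X,e=tri(C["scene"],u,C["side"],v);w=sc(X-ORG,-YAW);print(nm,X,e,'scanner',w,'ang',np.degrees(np.arctan2(w[2]-.085,.125-w[0]))-2.3,'by z',np.degrees(np.arcsin((w[2]-.085)/.1501))-2.3)
E
```

```text
+y [0.64922343 0.05767431 0.18938792] [np.float64(0.0062569378760437295), np.float64(0.0062569378760440435)] scanner [0.02693726 0.08278519 0.18938792] ang 44.48951444750613 by z 41.763554288502874
-y [ 0.63031228 -0.10699596  0.19440305] [np.float64(0.0023356435545642826), np.float64(0.0023356435545642254)] scanner [ 0.01869208 -0.08276222  0.19440305] ang 43.52204996903055 by z 44.49155507151933
```

The lid is at 44–45° by arm position and cameras. The lid corners sit at y = ±83 mm, so the scanner's y estimate is confirmed. Release and back off upward.

Request:
{"op": "move_arm", "data": {
  "targets": [
    [[0.42, 0, 0, 0, 0, 0, 0], [0.42, 0, 0, 0, 0, 0, 0], [0.42, 0, 0, 0, 0, 0, 0], [0.42, 0, 0, -20, 0, 0, 0], [0.42, 0, 0, -60, 0, 0, 0], [0.6, 0, 0, -100, 0, 0, 0], [0.6, 0, 0, -100, 0, 0, 0]]
  ]
}}

```text
clock: 6.9
tool_pos: [0.585, -0.023, 0.3196]
eef_rot: [0.723, 0.682, 0.074, 0.081]
contact_force: [-0.4, -0.6, -0.8]
opening: 0.597
finger_force: 0.0
```

```bash
cat > look.py <<'E'
from h import *
I={n:r.snapshot(n) for n in("scene","side")};C={n:r.camera_info(n) for n in I}
for n in I: cv2.imwrite(f"pics/k_{n}.png",I[n][:,:,::-1])
roi={"scene":(290,215,365,270),"side":(340,170,400,265)}
for n in I:  # lid top white quad & blue bar
    m,b=blobs(I[n],(100,120,60),(125,255,255),10,roi[n]);print(n,[ (cv2.boundingRect(c),cv2.contourArea(c)) for c in b[:3]])
E
python3 look.py; python3 - <<'E'
from h import *
c=r.camera_info("wrist");a=r.snapshot("wrist");cv2.imwrite("pics/w3.png",a[:,:,::-1]);import pickle;pickle.dump(c,open("w3.pkl","wb"))
A=cv2.imread("pics/k_scene.png")[215:315,290:400];b=cv2.imread("pics/k_side.png")[180:280,340:450]
o=np.hstack([cv2.resize(x,(400,364),interpolation=cv2.INTER_CUBIC) for x in(A,b)]);cv2.imwrite("pics/k.png",o)
# pickup plan
yc=22.3;o=np.array([.4535,-.3117,0]);fin=sc([-.04,0,.036],yc,o);print('fin',fin,r.get_state()['q'])
E
```

```text
scene [((316, 236, 37, 28), 196.0)]
side [((359, 193, 27, 46), 365.5), ((366, 180, 22, 9), 72.0)]
fin [ 0.41649161 -0.32687825  0.036     ] [ 0.425642    0.53966252 -0.76788143  1.78325979  0.60114547  0.82895801
 -0.67494214]
```

View pics/k.png

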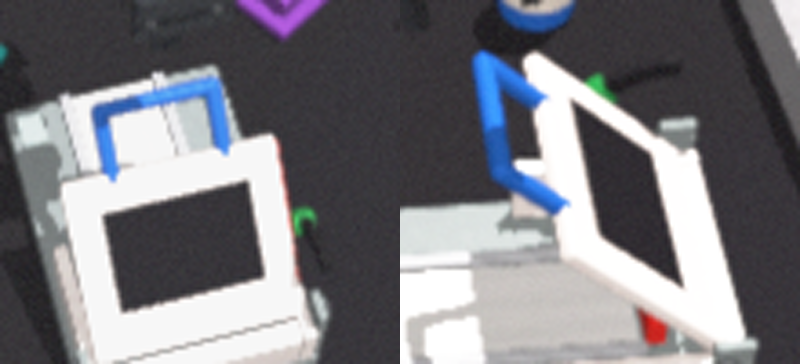

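Both views show the raised handle clear of the gripper. Its bar ends are at scene (348.6,238.9) and (317.5,244.4), and side (363.4,197) and (367.5,226.8).

```bash
python3 - <<'E'
from h import *
C={n:r.camera_info(n) for n in("scene","side")}
for nm,u,v in(("bar+",[348.6,238.9],[363.4,197.05]),("bar-",[317.5,244.4],[367.5,226.8]),("lid+",[290+272/3.636,215+136/3.636],[340+128/3.636,180+55/3.636]),("lid-",[290+65/3.636,215+185/3.636],[340+165/3.636,180+250/3.636])):
    X,e=tri(C["scene"],u,C["side"],v);w=sc(X-ORG,-YAW);L=.2 if 'bar' in nm else .1501;o=0 if 'bar' in nm else 2.3
    print(nm,np.round(X,4),round(e[0],4),'scanner',np.round(w,4),'ang',np.degrees(np.arctan2(w[2]-.085,.125-w[0]))-o,'r',np.hypot(w[2]-.085,.125-w[0]),'by z',np.degrees(np.arcsin((w[2]-.085)/L))-o)
go([.4165,-.3269,.16],axes(sc([0,1,0],22.3),[0,0,-1]))
go([.4165,-.3269,.16],axes(sc([0,-1,0],22.3),[0,0,-1]))
E
```

```text
bar+ [0.6039 0.0241 0.2234] 0.0005 scanner [-0.0162  0.0464  0.2234] ang 44.44001905333783 r 0.19769577985600925 by z 43.79622069900048
bar- [ 0.594  -0.0655  0.2239] 0.0013 scanner [-0.0202 -0.0437  0.2239] ang 43.714805748348375 r 0.20093303281317332 by z 43.970917968611005
lid+ [0.6413 0.0612 0.1878] 0.0006 scanner [0.0188 0.0858 0.1878] ang 41.75611039952543 r 0.14783829132497595 by z 40.92654516639008
lid- [ 0.6287 -0.105   0.1872] 0.001 scanner [ 0.017  -0.0809  0.1872] ang 41.117327017453604 r 0.1487474382383715 by z 40.630743183636966
t 7.05 tcp [ 0.5831 -0.0244  0.3149] d [-311.1 -177.6  122.1] rot [   7.35   12.46 -115.23]
t 7.05 tcp [ 0.5831 -0.0244  0.3149] d [-311.1 -177.6  122.1] rot [11.02 -6.5  64.02]
```

The lid has not sagged since release and stands at about 44°. Next I move over the carrier fin.

Request:
{"op": "move_arm", "data": {
  "targets": [
    [[0.6, -311, -177.6, 122, 11, -6.5, 64], [0.6, -311, -177.6, 122, 11, -6.5, 64], [0.6, -311, -177.6, 122, 11, -6.5, 64], [0.6, -311, -177.6, 122, 11, -6.5, 64], [0.6, -311, -177.6, 122, 11, -6.5, 64], [0.6, -311, -177.6, 122, 11, -6.5, 64], [0.6, -311, -177.6, 122, 11, -6.5, 64], [0.6, -311, -177.6, 122, 11, -6.5, 64], [0.6, -311, -177.6, 122, 11, -6.5, 64]]
  ]
}}

```text
clock: 8.18
tool_pos: [0.4183, -0.3245, 0.1603]
eef_rot: [0.981, 0.196, 0.001, -0.0]
contact_force: [0.5, -0.6, 0.2]
opening: 0.598
finger_force: 0.0
```

```bash
python3 - <<'E'
from h import *
go([.4165,-.3269,.03],axes(sc([0,-1,0],22.3),[0,0,-1]));print(r.get_state()['q'])
c=r.camera_info("wrist");c['fish']=1;I=r.snapshot("wrist");cv2.imwrite("pics/w4.png",I[:,:,::-1])
m,b=blobs(I,(5,150,100),(20,255,255),50)
for k in b[:4]: print(cv2.contourArea(k),cv2.boundingRect(k),rect(plane(c,k[:,0],.012)))
E
```

```text
t 8.18 tcp [ 0.4183 -0.3245  0.1603] d [ -2.9   1.6 130.3] rot [-0.02 -0.13  0.26]
[ 0.82438884  0.70471714 -0.41244765  1.92334211  0.46834768  0.6074807
 -1.06774002]
11800.0 (272, 108, 90, 147) (array([ 454.2, -312.9]), array([119.4,  70. ]), 22.8)
3073.5 (245, 321, 129, 48) (array([ 312.9, -363.5]), array([ 52.4, 124.2]), 23.1)
328.5 (301, 402, 27, 24) (array([ 237.1, -402.6]), array([36.4, 20.5]), 41.4)
```

View pics/w4.png

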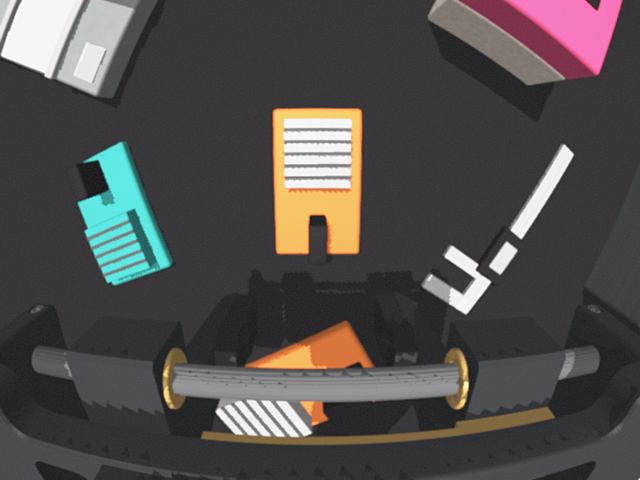

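The wrist view shows the carrier at (317,180), measured as 119.4×70.0 mm, centre (454.2,−312.9), yaw 22.8°, with its fin at (318,238). Grasp it.

```bash
python3 - <<'E'
from h import *
o=np.array([.4542,-.3129,0]);f=sc([-.04,0,.020],22.8,o);print(f);go(f,axes(sc([0,-1,0],22.8),[0,0,-1]))
E
```

```text
[ 0.41732547 -0.32840062  0.02      ]
t 8.22 tcp [ 0.4183 -0.3247  0.1604] d [ -2.7   3.1 140.4] rot [-0.   -0.13 -0.25]
```

Request:
{"op": "move_arm", "data": {
  "targets": [
    [[0.5, -2.7, 3.1, 60, 0, -0.1, -0.2], [0.5, -2.7, 3.1, 110, 0, -0.1, -0.2], [0.5, -2.7, 3.1, 132, 0, -0.1, -0.2], [0.5, -2.7, 3.1, 140, 0, -0.1, -0.2], [0.5, -2.7, 3.1, 140, 0, -0.1, -0.2], [0.05, -2.7, 3.1, 140, 0, -0.1, -0.2], [0.05, -2.7, 3.1, 140, 0, -0.1, -0.2], [0.05, -2.7, 3.1, 140, 0, -0.1, -0.2], [0.05, -2.7, 3.1, 120, 0, -0.1, -0.2], [0.05, -2.7, 3.1, 60, 0, -0.1, -0.2]]
  ],
  "newtons": 35
}}

```text
clock: 9.48
tool_pos: [0.4135, -0.3291, 0.0984]
eef_rot: [0.981, 0.196, -0.003, -0.002]
contact_force: [0.8, -0.6, -3.3]
opening: 0.157
finger_force: 35.0
```

```bash
python3 - <<'E'
from h import *
s=r.get_state();print(s['tool_pos'],s['contact_force'],s['opening'],s['finger_force'])
c=r.camera_info("wrist");c['fish']=1;I=r.snapshot("wrist");cv2.imwrite("pics/w5.png",I[:,:,::-1])
m,b=blobs(I,(5,150,100),(20,255,255),50)
print(cv2.boundingRect(b[0]),rect(plane(c,b[0][:,0],s['tool_pos'][2]-.008)))
E
```

```text
[ 0.41349314 -0.32908441  0.09841535] [ 0.79198714 -0.55844552 -3.3392158 ] 0.1565391316952228 34.9974727537483
(233, 77, 164, 248) (array([ 455.8, -313. ]), array([110.5,  67.9]), 22.7)
```

```bash
python3 - <<'E'
from h import *
s=r.get_state();print(s['tool_pos'])
go(sc([-.125,0,.13],YAW,ORG),axes(sc([0,-1,0],YAW),[0,0,-1]))
E
```

```text
[ 0.41730658 -0.33151429  0.10634444]
t 9.53 tcp [ 0.4173 -0.3315  0.1063] d [ 190.5 -263.4  -24.7] rot [ 0.27 -0.17 26.23]
```

Request:
{"op": "move_arm", "data": {
  "targets": [
    [[0.05, 10, -10, -30, 0, 0, 1], [0.05, 50, -65, -30, 0, 0, 8], [0.05, 85, -115, -30, 0, 0, 13], [0.05, 115, -160, -30, 0, 0, 17], [0.05, 145, -205, -30, 0, 0, 21], [0.05, 170, -240, -30, 0, 0, 25], [0.05, 190.5, -263.4, -30, 0, 0, 26.2], [0.05, 190.5, -263.4, -30, 0, 0, 26.2], [0.05, 190.5, -263.4, -30, 0, 0, 26.2], [0.05, 190.5, -263.4, -30, 0, 0, 26.2]]
  ]
}}

```text
clock: 10.78
tool_pos: [0.4901, -0.0157, 0.1296]
eef_rot: [0.999, -0.033, -0.001, 0.001]
contact_force: [-0.8, -0.5, -4.0]
opening: 0.154
finger_force: 35.0
```

```bash
python3 - <<'E'
from h import *
s=r.get_state();go(sc([-.125,0,.05],YAW,ORG),axes(sc([0,-1,0],YAW),[0,0,-1]));print(s['q'])
c=r.camera_info("wrist");c['fish']=1;I=r.snapshot("wrist");cv2.imwrite("pics/w6.png",I[:,:,::-1])
m,b=blobs(I,(5,150,100),(20,255,255),50)
print(cv2.boundingRect(b[0]),rect(plane(c,b[0][:,0],s['tool_pos'][2]-.008)),'exp',sc([-.085,0,0],YAW,ORG))
import pickle;pickle.dump((c,s['tool_pos']),open("w6.pkl","wb"))
E
```

```text
t 10.78 tcp [ 0.4901 -0.0157  0.1296] d [ 2.3 -0.8 79.6] rot [ 0.08  0.11 -0.11]
[ 0.03081455  0.70251572 -0.15057692  2.06386493  0.25783511  0.39468803
 -1.96075312]
(236, 79, 161, 246) (array([535.5, -20.4]), array([ 67.7, 109.8]), 86.2) exp [ 0.53217717 -0.01771475  0.        ]
```

View pics/w6.png

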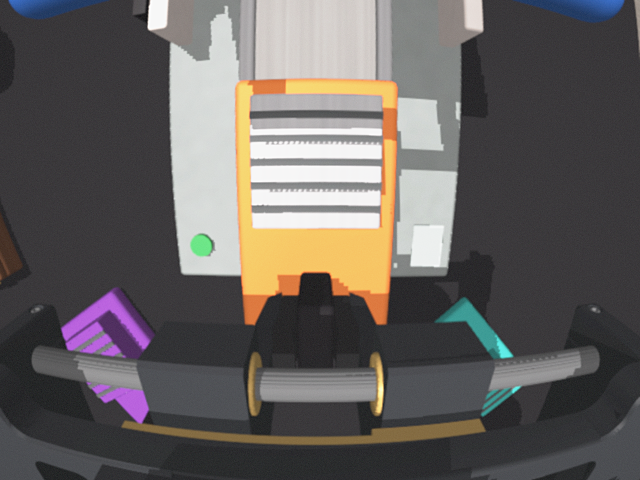

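The wrist view shows the carrier level over the channel. The rails are at columns about 240–254 and 378–391 in row 40, and the base front edge is at row 275 from x = 181 to 447. I'll locate the edges precisely.

```bash
python3 - <<'E'
from h import *
import pickle
c,tp=pickle.load(open("w6.pkl","rb"));I=cv2.imread("pics/w6.png");g=cv2.GaussianBlur(cv2.cvtColor(I,cv2.COLOR_BGR2GRAY),(3,3),0).astype(int)
for row in(35,70):
    print(row,'L',list(g[row,232:262]));print(row,'R',list(g[row,370:402]))
def edge(row,a,b,sgn):
    d=sgn*np.diff(g[row,a:b]);return a+.5+d.argmax()
def loc(u,v,z): return np.round(sc(plane(c,[[u,v]],z)[0]-ORG,-YAW)*1000,1)
for row in(180,200,220,230,255):
    print(row,'base L',loc(edge(row,160,195,1),row,.03),'R',loc(edge(row,435,475,-1),row,.03))
for col in(195,215,230): 
    d=-np.diff(g[255:300,col]);print(col,'front',loc(col,255.5+d.argmax(),.03))
# carrier edges
hsv=cv2.cvtColor(I,cv2.COLOR_BGR2HSV);m=cv2.inRange(hsv,(5,150,100),(20,255,255))
for row in(95,150,200,240,280,310):
    u=np.nonzero(m[row])[0]; 
    for z in(tp[2]-.008,): print(row,u.min(),u.max(),loc(u.min(),row,z),loc(u.max()+1,row,z))
E
```

```text
35 L [np.int64(176), np.int64(148), np.int64(136), np.int64(135), np.int64(136), np.int64(137), np.int64(139), np.int64(147), np.int64(158), np.int64(168), np.int64(170), np.int64(169), np.int64(168), np.int64(168), np.int64(169), np.int64(173), np.int64(177), np.int64(177), np.int64(173), np.int64(167), np.int64(154), np.int64(137), np.int64(132), np.int64(155), np.int64(189), np.int64(206), np.int64(208), np.int64(207), np.int64(207), np.int64(207)]
35 R [np.int64(205), np.int64(203), np.int64(204), np.int64(205), np.int64(198), np.int64(171), np.int64(139), np.int64(132), np.int64(149), np.int64(166), np.int64(175), np.int64(176), np.int64(175), np.int64(173), np.int64(172), np.int64(172), np.int64(174), np.int64(175), np.int64(174), np.int64(170), np.int64(162), np.int64(151), np.int64(140), np.int64(135), np.int64(134), np.int64(133), np.int64(133), np.int64(134), np.int64(135), np.int64(134), np.int64(134), np.int64(134)]
70 L [np.int64(219), np.int64(219), np.int64(220), np.int64(220), np.int64(220), np.int64(212), np.int64(189), np.int64(169), np.int64(166), np.int64(169), np
[... 794 characters left out ...]
 [-78.5  96.5  30. ] R [ -78.7 -100.4   30. ]
200 base L [-92.7  96.9  30. ] R [ -92.9 -100.8   30. ]
220 base L [-107.2   96.8   30. ] R [-107.4  -99.9   30. ]
230 base L [-114.6   96.8   30. ] R [-114.8  -99.8   30. ]
255 base L [-133.5   97.4   30. ] R [-133.7  -99.6   30. ]
195 front [-148.6   86.1   30. ]
215 front [-148.4   70.6   30. ]
230 front [-149.    59.3   30. ]
95 236 396 [-32.6  29.9 121.6] [-32.5 -35.9 121.6]
150 237 395 [-55.6  30.  121.6] [-55.6 -35.9 121.6]
200 238 394 [-76.8  30.3 121.6] [-76.8 -36.3 121.6]
240 240 391 [-94.5  30.4 121.6] [-94.6 -35.9 121.6]
280 241 390 [-113.5   31.2  121.6] [-113.5  -36.7  121.6]
310 244 387 [-128.8   31.   121.6] [-128.9  -36.5  121.6]
```

```bash
python3 - <<'E'
from h import *
import pickle
c,tp=pickle.load(open("w6.pkl","rb"))
def loc(u,v,z): return np.round(sc(plane(c,[[u,v]],z)[0]-ORG,-YAW)*1000,1)
for row,a,b in((35,253.0,378.5),(70,252.6,378.4)): print(row,loc(a,row,.038),loc(b,row,.038))
R=np.array(c['R']);print('cam',sc(-R.T@c['t']-ORG,-YAW),R[2])
for z in(.108,.113,.118): print(z,loc(236,95,z),loc(397,95,z),loc(316,80,z))
E
```

```text
35 [15.4 36.7 38. ] [ 15.4 -42.4  38. ]
70 [-8.1 36.8 38. ] [ -8.2 -42.2  38. ]
cam [-0.0483117  -0.00226882  0.27470033] [-0.30134153  0.01896546 -0.95332764]
0.108 [-31.1  32.8 108. ] [-31.1 -38.9 108. ] [-25.4  -2.8 108. ]
0.113 [-31.7  31.8 113. ] [-31.6 -37.8 113. ] [-26.   -2.8 113. ]
0.118 [-32.2  30.7 118. ] [-32.1 -36.7 118. ] [-26.7  -2.7 118. ]
```

Rail centre is y ≈ −2.5 and the carrier is at −2.8, so it is aligned within the ±4 mm clearance. I lower it, slowing before contact.

Request:
{"op": "move_arm", "data": {
  "targets": [
    [[0.05, 2, -0.5, 40, 0, 0, 0.4], [0.05, 2, -0.5, 60, 0, 0, 0.4], [0.05, 2, -0.5, 66, 0, 0, 0.4], [0.05, 2, -0.5, 69, 0, 0, 0.4], [0.05, 2, -0.5, 71, 0, 0, 0.4], [0.05, 2, -0.5, 71, 0, 0, 0.4]]
  ]
}}

```text
clock: 11.58
tool_pos: [0.4931, -0.0136, 0.0593]
eef_rot: [0.999, -0.036, 0.0, 0.0]
contact_force: [-0.1, 0.8, -3.8]
opening: 0.158
finger_force: 35.0
```

Request:
{"op": "move_arm", "data": {
  "targets": [
    [[0.05, 0, 0, 2, 0, 0, 0], [0.05, 0, 0, 4, 0, 0, 0], [0.05, 0, 0, 5, 0, 0, 0], [0.05, 0, 0, 5, 0, 0, 0]]
  ]
}}

```text
clock: 12.08
tool_pos: [0.4927, -0.0136, 0.0539]
eef_rot: [0.999, -0.035, -0.0, 0.0]
contact_force: [-0.5, 0.7, -0.6]
opening: 0.157
finger_force: 35.0
```

Request:
{"op": "move_arm", "data": {
  "targets": [
    [[0.05, 0, 0, 1, 0, 0, 0], [0.05, 0, 0, 2, 0, 0, 0], [0.05, 0, 0, 2, 0, 0, 0]]
  ]
}}

```text
clock: 12.45
tool_pos: [0.4922, -0.0136, 0.0523]
eef_rot: [0.999, -0.035, -0.001, 0.0]
contact_force: [-4.1, 0.1, 7.1]
opening: 0.157
finger_force: 35.0
```

```bash
python3 - <<'E'
from h import *
a=r.snapshot("side");cv2.imwrite("pics/s7.png",a[:,:,::-1]);b=r.snapshot("scene")
o=np.hstack([cv2.resize(x,(400,400),interpolation=cv2.INTER_CUBIC) for x in(b[200:300,270:370],a[190:320,280:410])]);cv2.imwrite("pics/s7c.png",o[:,:,::-1])
E
```

```text
(no output)
```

View pics/s7c.png

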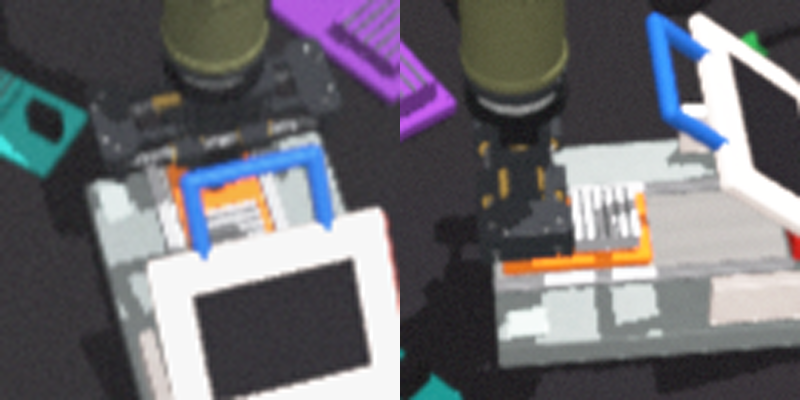

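The views show the carrier seated between the rails under the vertical gripper, with the raised handle ahead of it. I slide it 32 mm while gripped and then release.

Request:
{"op": "move_arm", "data": {
  "targets": [
    [[0.05, 0, 0, -1.5, 0, 0, 0], [0.05, 10, 0, -1.5, 0, 0, 0], [0.05, 22, 0, -1.5, 0, 0, 0], [0.05, 32, 0, -1.5, 0, 0, 0], [0.05, 32, 0, -1.5, 0, 0, 0]]
  ]
}}

```text
clock: 13.18
tool_pos: [0.527, -0.0159, 0.0532]
eef_rot: [0.999, -0.036, 0.001, -0.0]
contact_force: [0.6, -0.2, -2.3]
opening: 0.159
finger_force: 35.0
```

Request:
{"op": "move_arm", "data": {
  "targets": [
    [[0.4, 0, 0, 0, 0, 0, 0], [0.4, 0, 0, 0, 0, 0, 0], [0.4, 0, 0, -20, 0, 0, 0], [0.4, -5, 0, -60, 0, 0, 0], [0.4, -20, 0, -90, 0, 0, 0], [0, -45, 0, -90, 0, 0, 0], [0, -45, 0, -90, 0, 0, 0]]
  ]
}}

```text
clock: 14.05
tool_pos: [0.4781, -0.0128, 0.1437]
eef_rot: [0.999, -0.035, -0.001, 0.0]
contact_force: [1.3, -0.5, -0.7]
opening: 0.195
finger_force: 0.0
```

```bash
python3 - <<'E'
from h import *
s=r.get_state();y=-4.2
c=r.camera_info("wrist");c['fish']=1;I=r.snapshot("wrist");cv2.imwrite("pics/w8.png",I[:,:,::-1])
m,b=blobs(I,(5,150,100),(20,255,255),50);b=[k for k in b if 150<cv2.boundingRect(k)[0]<420]
P=np.vstack([k[:,0] for k in b[:3]]);print(rect(plane(c,P,.042)))
fin=np.array([.527,-.0159,0]);a=np.radians(35)
R=axes(sc([0,-1,0],y),sc([np.sin(a),0,-np.cos(a)],y))
go(fin+sc([-.045,0,.11],y),R);print(s['q'])
E
```

```text
(array([568.6, -20.3]), array([ 68. , 116.8]), 85.8)
t 14.1 tcp [ 0.4797 -0.0127  0.1435] d [ 2.4 -0.2 33.5] rot [-2.000e-02  3.505e+01  1.600e-01]
[ 0.03165595  0.66733689 -0.16201486  2.08786132  0.25620425  0.40742717
 -1.97344928]
```

Request:
{"op": "move_arm", "data": {
  "targets": [
    [[0, 2, 0, 10, 0, 10, 0], [0, 2, 0, 20, 0, 20, 0], [0, 2, 0, 25, 0, 30, 0], [0, 2, 0, 25, 0, 35, 0], [0, 2, 0, 25, 0, 35, 0], [0, 2, 0, 25, 0, 35, 0]]
  ]
}}

```text
clock: 14.85
tool_pos: [0.5503, -0.0124, 0.249]
eef_rot: [0.975, -0.034, 0.22, 0.012]
contact_force: [-0.4, -0.2, -0.4]
opening: 0.006
finger_force: 0.0
```

```bash
python3 - <<'E'
from h import *
s=r.get_state();y=-4.2;fin=np.array([.528,-.0168,0]);a=np.radians(35)
R=axes(sc([0,-1,0],y),sc([np.sin(a),0,-np.cos(a)],y))
print(s['q'],s['opening'],Ro.from_quat(s['eef_rot']).as_matrix()[:,2]);go(fin+sc([-.038,0,.057],y),R)
f=sc([1,0,0],y);print('fwd in tool',Ro.from_quat(s['eef_rot']).inv().apply(f))
E
```

```text
[-0.18438008  0.467257    0.10551166  2.21281221  0.92077836  0.04361253
 -2.65382069] 0.005971054040520909 [ 0.42855905 -0.0392109  -0.90266253]
t 14.85 tcp [ 0.5503 -0.0124  0.249 ] d [-136.7    4.2  147.6] rot [0.42 9.51 0.34]
fwd in tool [0.90269437 0.00145091 0.43027988]
```

The tilt stopped with joint 7 at its limit. I return to vertical and turn the gripper half a turn, which gives the same shut-finger pusher with joint range to spare.

```bash
python3 - <<'E'
from h import *
go([.46,-.013,.22],axes(sc([0,-1,0],-4.2),[0,0,-1]))
E
```

```text
t 14.85 tcp [ 0.5503 -0.0124  0.249 ] d [-93.7   6.8 -12.5] rot [  0.5  -25.48   0.2 ]
```

Request:
{"op": "move_arm", "data": {
  "targets": [
    [[0, -50, 3, -12, 0, -10, 0], [0, -94, 7, -12, 0, -20, 0], [0, -94, 7, -12, 0, -25.5, 0], [0, -94, 7, -12, 0, -25.5, 0]]
  ]
}}

```text
clock: 15.35
tool_pos: [0.4615, -0.0136, 0.2185]
eef_rot: [0.999, -0.038, 0.0, 0.003]
contact_force: [0.5, 0.0, -1.4]
opening: 0.005
finger_force: 0.0
```

```bash
python3 - <<'E'
from h import *
print(r.get_state()['q']);go([.46,-.013,.22],axes(sc([0,-1,0],-4.2),[0,0,-1]))
E
```

```text
[ 0.3225265   0.56820452 -0.6135152   2.05158435  0.52495339  0.67916587
 -2.2844687 ]
t 15.35 tcp [ 0.4615 -0.0136  0.2185] d [-1.6 -0.5 -1.5] rot [ 0.3  -0.04 -0.21]
```

Request:
{"op": "move_arm", "data": {
  "targets": [
    [[0, 0, 0, 0, 0, 0, -10], [0, 0, 0, 0, 0, 0, -20], [0, 0, 0, 0, 0, 0, -30], [0, 0, 0, 0, 0, 0, -40], [0, 0, 0, 0, 0, 0, -50], [0, 0, 0, 0, 0, 0, -60], [0, 0, 0, 0, 0, 0, -70], [0, 0, 0, 0, 0, 0, -80], [0, 0, 0, 0, 0, 0, -90], [0, 0, 0, 0, 0, 0, -90]]
  ]
}}

```text
clock: 16.6
tool_pos: [0.4587, -0.0128, 0.2181]
eef_rot: [0.733, 0.681, -0.004, 0.003]
contact_force: [-0.1, -0.5, 0.2]
opening: 0.005
finger_force: 0.0
```

Request:
{"op": "move_arm", "data": {
  "targets": [
    [[0, 0, 0, 0, 0, 0, -10], [0, 0, 0, 0, 0, 0, -20], [0, 0, 0, 0, 0, 0, -30], [0, 0, 0, 0, 0, 0, -40], [0, 0, 0, 0, 0, 0, -50], [0, 0, 0, 0, 0, 0, -60], [0, 0, 0, 0, 0, 0, -70], [0, 0, 0, 0, 0, 0, -80], [0, 0, 0, 0, 0, 0, -90], [0, 0, 0, 0, 0, 0, -90]]
  ]
}}

```text
clock: 17.85
tool_pos: [0.4584, -0.0127, 0.2182]
eef_rot: [0.038, 0.999, -0.004, -0.001]
contact_force: [0.8, -0.2, 0.4]
opening: 0.006
finger_force: 0.0
```

```bash
python3 - <<'E'
from h import *
y=-4.2;a=np.radians(35);print(r.get_state()['q'])
R=axes(sc([0,1,0],y),sc([np.sin(a),0,-np.cos(a)],y))
go([.46,-.013,.18],R)
E
```

```text
[ 0.6755156   0.88412305 -1.40123285  2.04213725  0.98577165  1.16405977
  0.31539944]
t 17.85 tcp [ 0.4584 -0.0127  0.2182] d [-1.7  0.2 38.2] rot [-5.500e-01 -3.514e+01 -1.000e-02]
```

Request:
{"op": "move_arm", "data": {
  "targets": [
    [[0, -5, 0, 20, 0, -8, 0], [0, -15, 0, 50, 0, -16, 0], [0, -27, 0, 80, 0, -25, 0], [0, -30, 0, 110, 0, -25, 0], [0, -30, 0, 110, 0, -25, 0], [0, -30, 0, 110, 0, -25, 0]]
  ]
}}

```text
clock: 18.6
tool_pos: [0.4882, -0.016, 0.1099]
eef_rot: [0.035, 0.976, -0.012, 0.215]
contact_force: [0.1, -0.7, 1.1]
opening: 0.004
finger_force: 0.0
```

```bash
cat > push.py <<'E'
import sys
from h import *
y=-4.2;s=r.get_state();R0=Ro.from_quat(s['eef_rot']);print(np.round(s['q'],2),'z',np.round(R0.as_matrix()[:,2],3),'F',np.round(s['contact_force'],1),'op',s['opening'])
v=sc(s['tool_pos']-ORG,-y);print('tcp scanner',np.round(v*1000,1))
a=np.radians(float(sys.argv[1]));R=axes(sc([0,1,0],y),sc([np.sin(a),0,-np.cos(a)],y))
x,z=float(sys.argv[2]),float(sys.argv[3]);go(sc([x,-.0025,z],y,ORG),R)
E
python3 push.py 25 -.130 .057
```

```text
[ 0.52  1.04 -1.2   2.47  1.94  1.13 -0.55] z [ 0.418 -0.039 -0.907] F [ 0.1 -0.7  1.1] op 0.004121865126765864
tcp scanner [-129.    -2.3  109.9]
t 18.6 tcp [ 0.4882 -0.016   0.1099] d [23.2  0.2 47.5] rot [-0.45 -0.16  0.17]
```

Request:
{"op": "move_arm", "data": {
  "targets": [
    [[0, 12, 0, 24, 0, 0, 0], [0, 23, 0, 47, 0, 0, 0], [0, 23, 0, 47, 0, 0, 0], [0, 23, 0, 47, 0, 0, 0]]
  ]
}}

```text
clock: 19.1
tool_pos: [0.4877, -0.0169, 0.0585]
eef_rot: [0.035, 0.976, -0.012, 0.216]
contact_force: [0.6, -0.1, -0.0]
opening: 0.007
finger_force: 0.0
```

```bash
python3 push.py 30 -.080 .057
```

```text
[ 0.49  1.18 -1.14  2.49  2.07  1.24 -0.62] z [ 0.421 -0.039 -0.906] F [ 0.6 -0.1 -0. ] op 0.0067862811167374625
tcp scanner [-129.4   -3.2   58.5]
t 19.1 tcp [ 0.4877 -0.0169  0.0585] d [-44.1   0.8  22.2] rot [-0.46 -5.    0.23]
```

Request:
{"op": "move_arm", "data": {
  "targets": [
    [[0, -8, 0, 4, 0, -1, 0], [0, -17, 0, 8.5, 0, -2, 0], [0, -26, 0, 13, 0, -3, 0], [0, -35, 0, 17.5, 0, -4, 0], [0, -44, 0.8, 22, 0, -5, 0], [0, -44, 0.8, 22, 0, -5, 0]]
  ]
}}

```text
clock: 19.85
tool_pos: [0.5359, -0.0194, 0.055]
eef_rot: [0.034, 0.966, -0.013, 0.257]
contact_force: [-1.2, 0.3, 1.1]
opening: 0.002
finger_force: 0.6
```

```bash
python3 push.py 38 -.045 .058
```

```text
[ 0.5   1.21 -1.12  2.41  2.17  1.25 -0.57] z [ 0.496 -0.043 -0.867] F [-1.2  0.3  1.1] op 0.0021713080338240467
tcp scanner [-81.1  -2.2  55. ]
t 19.85 tcp [ 0.5359 -0.0194  0.055 ] d [-32.8  -0.4  15.4] rot [-0.37 -8.15  0.32]
```

Request:
{"op": "move_arm", "data": {
  "targets": [
    [[0, -8, 0, 4, 0, -2, 0], [0, -17, 0, 8, 0, -4, 0], [0, -25, 0, 12, 0, -6, 0], [0, -33, -0.4, 15, 0, -8, 0], [0, -33, -0.4, 15, 0, -8, 0]]
  ]
}}

```text
clock: 20.48
tool_pos: [0.5716, -0.0228, 0.0579]
eef_rot: [0.033, 0.946, -0.016, 0.323]
contact_force: [-0.0, 0.6, 1.2]
opening: 0.005
finger_force: 0.1
```

```bash
python3 push.py 38 -.035 .057
```

```text
[ 0.5   1.27 -1.1   2.42  2.33  1.37 -0.61] z [ 0.611 -0.052 -0.79 ] F [-0.   0.6  1.2] op 0.0046886159384806805
tcp scanner [-45.3  -3.   57.9]
t 20.48 tcp [ 0.5716 -0.0228  0.0579] d [-7.5  0.5  7. ] rot [-0.42 -0.2   0.34]
```

Now the final millimetres, in small steps while watching the force.

Request:
{"op": "move_arm", "data": {
  "targets": [
    [[0, -3, 0, 2, 0, 0, 0], [0, -5, 0.3, 4, 0, 0, 0], [0, -7.5, 0.5, 6, 0, 0, 0], [0, -7.5, 0.5, 6, 0, 0, 0]]
  ]
}}

```text
clock: 20.98
tool_pos: [0.5813, -0.0229, 0.0582]
eef_rot: [0.033, 0.945, -0.016, 0.324]
contact_force: [-2.4, 0.6, -1.3]
opening: 0.004
finger_force: 0.8
```

Request:
{"op": "move_arm", "data": {
  "targets": [
    [[0, -2, 0, 1.5, 0, 0, 0], [0, -4, 0, 3, 0, 0, 0], [0, -4, 0, 3, 0, 0, 0]]
  ]
}}

```text
clock: 21.35
tool_pos: [0.5823, -0.0229, 0.0577]
eef_rot: [0.03, 0.946, -0.016, 0.321]
contact_force: [-15.4, -1.2, 8.2]
opening: 0.002
finger_force: 7.7
```

The push stopped firmly at the expected place, at 15 N and within 2 mm of prediction. Back off along the tool axis and check by mask.

Request:
{"op": "move_arm", "data": {
  "targets": [
    [[0, 4, 0, -3, 0, 0, 0], [0, 16, 0, -14, 0, 0, 0], [0, 16, 0, -60, 0, 0, 0], [0, 16, 0, -110, 0, 0, 0], [0, 16, 0, -150, 0, 0, 0], [0, 16, 0, -150, 0, 0, 0]]
  ]
}}

```text
clock: 22.1
tool_pos: [0.5084, -0.0148, 0.1764]
eef_rot: [0.034, 0.948, -0.017, 0.316]
contact_force: [-0.1, 1.1, -0.1]
opening: 0.003
finger_force: 0.0
```

```bash
python3 - <<'E'
from h import *
s=r.get_state();print(s['tool_pos'],s['contact_force'],s['q'])
y=-4.2
for n in("side","scene"):
    I=r.snapshot(n);c=r.camera_info(n);cv2.imwrite(f"pics/f_{n}.png",I[:,:,::-1])
    roi=(300,180,440,300) if n=="side" else (285,210,385,330)
    for nm,lo,hi,z in(("orange",(5,150,90),(20,255,255),.042),("redL",(0,150,60),(4,255,255),.056),("redH",(174,150,60),(180,255,255),.056)):
        m,b=blobs(I,lo,hi,3,roi)
        for k in b[:3]:
            P=np.array([sc(p-ORG,-y)*1000 for p in plane(c,k[:,0],z)]);print(n,nm,cv2.contourArea(k),cv2.boundingRect(k),'x',P[:,0].min().round(1),P[:,0].max().round(1),'y',P[:,1].min().round(1),P[:,1].max().round(1))
# blue handle
    m,b=blobs(I,(100,120,60),(125,255,255),10,(340,170,400,265) if n=="side" else (290,215,365,270));print(n,'blue',[cv2.boundingRect(k) for k in b[:2]])
c=r.camera_info("wrist");print(sc(-np.array(c['R']).T@c['t']-ORG,-y),c['R'][2])
E
```

```text
[ 0.50842077 -0.01483549  0.17638655] [-0.14390425  1.05431989 -0.11734993] [ 0.55671549  1.08020583 -1.47331971  2.55844983  1.9373622   1.4516463
 -0.59868307]
side orange 414.0 (356, 252, 50, 23) x -34.3 85.1 y -42.1 31.2
side orange 10.0 (317, 180, 5, 6) x -114.7 -101.9 y 290.6 311.7
side redL 27.5 (406, 266, 7, 8) x 83.2 97.2 y -54.1 -31.7
side blue [(359, 193, 27, 46), (366, 180, 22, 9)]
scene blue [(316, 236, 37, 28)]
[-2.58306700e-01  1.73362657e-04  2.44340637e-01] [ 0.80958925 -0.0643881  -0.58345472]
```

```bash
python3 - <<'E'
import cv2
I=cv2.imread("pics/f_side.png")[:,:,::-1]
for v in range(262,275): print(v,[tuple(int(k) for k in I[v,u]) for u in range(400,415)])
E
```

```text
262 [(159, 156, 158), (174, 168, 169), (192, 174, 165), (213, 187, 174), (221, 206, 198), (223, 212, 207), (227, 216, 211), (237, 229, 225), (248, 243, 239), (253, 251, 249), (255, 254, 253), (255, 254, 254), (255, 255, 254), (255, 255, 254), (255, 255, 254)]
263 [(151, 152, 155), (171, 166, 168), (184, 150, 131), (209, 146, 114), (205, 166, 147), (211, 192, 184), (220, 204, 199), (226, 215, 210), (230, 221, 216), (241, 233, 229), (250, 245, 243), (254, 252, 251), (255, 254, 254), (255, 255, 254), (255, 255, 254)]
264 [(158, 157, 161), (172, 169, 169), (190, 152, 132), (217, 127, 78), (200, 125, 84), (179, 140, 129), (190, 160, 155), (217, 199, 194), (222, 209, 204), (224, 215, 210), (230, 222, 218), (243, 235, 231), (252, 249, 247), (254, 253, 252), (255, 254, 254)]
265 [(161, 161, 163), (167, 162, 161), (185, 145, 127), (218, 122, 67), (213, 113, 51), (162, 91, 71), (155, 91, 85), (183, 143, 140), (209, 175, 170), (220, 200, 193), (221, 208, 202), (226, 217, 212), (237, 229, 225), (247, 241, 237), (253, 251, 249)]
266 [(162, 160, 163), (162, 155, 154), (186, 129, 102), (218, 112, 4
[... 1431 characters left out ...]
230, 117, 36), (229, 118, 36), (230, 121, 42), (213, 116, 59), (160, 118, 107), (150, 70, 66), (188, 38, 33), (199, 31, 27), (202, 36, 29), (202, 35, 29), (199, 53, 50), (145, 108, 105), (130, 132, 130)]
273 [(204, 114, 65), (200, 116, 69), (205, 119, 73), (206, 125, 77), (210, 130, 86), (187, 132, 107), (156, 137, 132), (159, 97, 97), (189, 58, 53), (196, 39, 38), (200, 46, 40), (198, 50, 45), (194, 69, 68), (150, 122, 120), (132, 135, 133)]
274 [(170, 143, 134), (169, 144, 135), (174, 148, 138), (175, 148, 136), (177, 151, 141), (168, 153, 147), (162, 156, 157), (165, 139, 142), (171, 103, 103), (164, 88, 86), (162, 90, 87), (163, 99, 97), (165, 114, 110), (138, 126, 125), (131, 136, 133)]
```

Request:
{"op": "move_arm", "data": {
  "targets": [
    [[0, 20, 0, -10, 0, 5, 0], [0, 20, 0, -25, 0, 12, 0], [0, 20, 0, -40, 0, 20, 0], [0, 20, 0, -40, 0, 25, 0]]
  ]
}}

```text
clock: 22.7
tool_pos: [0.4689, -0.0111, 0.1955]
eef_rot: [0.036, 0.994, -0.009, 0.101]
contact_force: [-0.4, -0.4, -0.0]
opening: 0.004
finger_force: 0.0
```

```bash
python3 - <<'E'
from h import *
c=r.camera_info("side");y=-4.2
for g in(0,.002,.004):
  for nm,p in(("nose top",[.09-g,-.035,.042]),("nose bot -y",[.09-g,-.035,.034]),("stop edge z42",[.09,-.039,.042]),("stop edge z36",[.09,-.039,.038]),("stop top",[.09,-.039,.056])):
    q=np.array(c['R'])@sc(p,y,ORG)+c['t'];print(g,nm,np.round([c['fx']*q[0]/q[2]+c['cx'],c['fy']*q[1]/q[2]+c['cy']],1))
E
```

```text
0 nose top [408.  270.4]
0 nose bot -y [407.6 272.3]
0 stop edge z42 [408.2 271.7]
0 stop edge z36 [408.1 272.6]
0 stop top [408.8 268.2]
0.002 nose top [407.1 270.4]
0.002 nose bot -y [406.8 272.4]
0.002 stop edge z42 [408.2 271.7]
0.002 stop edge z36 [408.1 272.6]
0.002 stop top [408.8 268.2]
0.004 nose top [406.3 270.5]
0.004 nose bot -y [406.  272.4]
0.004 stop edge z42 [408.2 271.7]
0.004 stop edge z36 [408.1 272.6]
0.004 stop top [408.8 268.2]
```

There may be a 2–3 mm gap left at the stop: the side image puts the nose edge at u≈405.7 and the stop edge at 407.5. I push once more to be sure.

```bash
python3 push.py 30 -.075 .11
```

```text
[ 0.67  0.89 -1.41  2.23  1.3   1.07  0.01] z [ 0.201 -0.025 -0.979] F [-0.4 -0.4 -0. ] op 0.0041125849099980915
tcp scanner [-148.6    1.2  195.5]
t 22.7 tcp [ 0.4689 -0.0111  0.1955] d [-54.8  -2.8  98.7] rot [ -0.54 -18.34   0.17]
```

Request:
{"op": "move_arm", "data": {
  "targets": [
    [[0, -10, -1, 40, 0, -6, 0], [0, -30, -2, 75, 0, -12, 0], [0, -55, -3, 99, 0, -18, 0], [0, -55, -3, 99, 0, -18, 0], [0, -55, -3, 99, 0, -18, 0]]
  ]
}}

```text
clock: 23.32
tool_pos: [0.5405, -0.0199, 0.1087]
eef_rot: [0.034, 0.966, -0.014, 0.255]
contact_force: [-0.2, 0.0, 0.2]
opening: 0.007
finger_force: 0.0
```

```bash
python3 push.py 35 -.055 .057
```

```text
[ 0.55  1.11 -1.23  2.39  2.01  1.21 -0.47] z [ 0.491 -0.044 -0.87 ] F [-0.2  0.   0.2] op 0.0069005704123474365
tcp scanner [-76.5  -2.3 108.7]
t 23.32 tcp [ 0.5405 -0.0199  0.1087] d [ 6.8  0.3 55.5] rot [-0.45 -5.45  0.32]
```

Request:
{"op": "move_arm", "data": {
  "targets": [
    [[0, 10, 0, 30, 0, -3, 0], [0, 7, 0, 55, 0, -5.5, 0], [0, 7, 0, 55, 0, -5.5, 0], [0, -2, 0, 60, 0, -5.5, 0], [0, -9, 0, 64, 0, -5.5, 0], [0, -9, 0, 64, 0, -5.5, 0]]
  ]
}}

```text
clock: 24.08
tool_pos: [0.5808, -0.0242, 0.0585]
eef_rot: [0.034, 0.953, -0.016, 0.302]
contact_force: [0.2, 0.1, 0.6]
opening: 0.004
finger_force: 0.4
```

```bash
python3 push.py 35 -.030 .057
```

```text
[ 0.53  1.27 -1.15  2.35  2.25  1.31 -0.51] z [ 0.575 -0.051 -0.817] F [0.2 0.1 0.6] op 0.003940924874704437
tcp scanner [-36.   -3.6  58.5]
t 24.07 tcp [ 0.5808 -0.0242  0.0585] d [-4.1  1.1  4.7] rot [-0.5   0.22  0.31]
```

Request:
{"op": "move_arm", "data": {
  "targets": [
    [[0, -2, 1, 1.5, 0, 0, 0], [0, -4, 1, 3, 0, 0, 0], [0, -6, 1, 4, 0, 0, 0], [0, -6, 1, 4, 0, 0, 0]]
  ]
}}

```text
clock: 24.58
tool_pos: [0.5822, -0.0235, 0.0568]
eef_rot: [0.031, 0.954, -0.016, 0.298]
contact_force: [-20.3, -2.4, 14.1]
opening: 0.001
finger_force: 9.7
```

```bash
python3 push.py 35 -.030 .057
```

```text
[ 0.53  1.26 -1.15  2.34  2.24  1.3  -0.49] z [ 0.567 -0.049 -0.822] F [-20.3  -2.4  14.1] op 0.0008255438842837152
tcp scanner [-34.7  -2.9  56.8]
t 24.57 tcp [ 0.5822 -0.0235  0.0568] d [-4.   0.3  2.5] rot [-0.4  -0.3   0.66]
```

Request:
{"op": "move_arm", "data": {
  "targets": [
    [[0, 4, 0, -3, 0, 0, 0], [0, 14, 0, -12, 0, 0, 0], [0, 14, 0, -50, 0, 2, 0], [0, 14, 0, -85, 0, 4, 0], [0, 14, 0, -110, 0, 6, 0], [0, 14, 0, -110, 0, 6, 0]]
  ]
}}

```text
clock: 25.32
tool_pos: [0.5139, -0.0169, 0.1412]
eef_rot: [0.034, 0.967, -0.014, 0.253]
contact_force: [-0.1, -0.9, -0.5]
opening: 0.003
finger_force: 0.0
```

```bash
python3 - <<'E'
from h import *
y=-4.2
print(np.round(r.get_state()['q'],3))
c=r.camera_info("wrist");c['fish']=1;I=r.snapshot("wrist");cv2.imwrite("pics/w9.png",I[:,:,::-1])
import pickle;pickle.dump(c,open("w9.pkl","wb"))
S=lambda P:np.array([sc(p-ORG,-y)*1000 for p in P])
for nm,lo,hi,z in(("orange",(5,150,90),(20,255,255),.042),("red",(0,150,60),(4,255,255),.056),("redH",(174,150,60),(180,255,255),.056),("green",(45,100,60),(80,255,255),.03),("blue",(100,120,60),(125,255,255),.22)):
    m,b=blobs(I,lo,hi,15)
    for k in b[:5]:
        P=S(plane(c,k[:,0],z));print(nm,cv2.contourArea(k),cv2.boundingRect(k),'x',P[:,0].min().round(1),P[:,0].max().round(1),'y',P[:,1].min().round(1),P[:,1].max().round(1))
# base front corners expected pixel
def proj(p):
    q=np.array(c['R'])@sc(p,y,ORG)+c['t'];th=np.arctan2(np.hypot(q[0],q[1]),q[2]);f=c['fx']*th/np.hypot(q[0],q[1]);return np.round([f*q[0]+c['cx'],f*q[1]+c['cy']],1)
for p in([-.15,.06,.03],[-.15,-.06,.03],[-.03,-.035,.042],[-.03,.035,.042],[.09,0,.042],[.09,.0,.056],[.09,-.038,.05]): print(p,proj(p))
E
```

```text
[ 0.557  1.026 -1.278  2.445  1.932  1.187 -0.509]
orange 3521.5 (276, 242, 89, 66) x -44.7 41.6 y -37.1 34.1
orange 56.5 (292, 429, 47, 3) x 470.6 487.2 y -47.6 41.2
green 401.0 (432, 132, 24, 23) x -133.3 -116.5 y 70.0 86.6
blue 585.5 (564, 267, 46, 37) x -230.5 -227.5 y 10.6 13.7
blue 60.0 (619, 319, 14, 12) x -224.8 -222.9 y 18.6 21.8
[-0.15, 0.06, 0.03] [423.1 106. ]
[-0.15, -0.06, 0.03] [220. 104.]
[-0.03, -0.035, 0.042] [274.  255.1]
[-0.03, 0.035, 0.042] [365.5 255.9]
[0.09, 0, 0.042] [318.5 333.6]
[0.09, 0.0, 0.056] [318.4 345.7]
[0.09, -0.038, 0.05] [280.7 339.8]
```

```bash
python3 - <<'E'
from h import *
import pickle
y=-4.2;c=pickle.load(open("w9.pkl","rb"));I=cv2.imread("pics/w9.png");hsv=cv2.cvtColor(I,cv2.COLOR_BGR2HSV)
m=cv2.inRange(hsv,(5,110,70),(22,255,255));g=cv2.cvtColor(I,cv2.COLOR_BGR2GRAY).astype(int)
X=lambda u,v,z:(sc(plane(c,[[u,v]],z)[0]-ORG,-y)*1000).round(1)
for u in(285,295,345,355):
    rows=np.nonzero(m[235:320,u])[0]+235
    d=np.diff(g[90:130,u]);e=90.5+np.abs(d).argmax()
    print(u,'orange',rows.min(),rows.max(),'z30',X(u,rows.min()-.5,.03),'base front',e,X(u,e,.03))
    print([tuple(int(k) for k in I[v,u,::-1]) for v in range(238,258,1)])
for u in(250,390): d=np.diff(g[90:130,u]);e=90.5+np.abs(d).argmax();print(u,e,X(u,e,.03))
E
```

```text
285 orange 242 297 z30 [-32.6 -27.2  30. ] base front 103.5 [-148.8  -21.3   30. ]
[(212, 206, 200), (155, 150, 147), (136, 132, 129), (135, 115, 108), (141, 86, 62), (158, 84, 44), (162, 86, 46), (163, 89, 43), (164, 88, 44), (170, 92, 49), (178, 92, 49), (201, 108, 56), (225, 123, 66), (238, 140, 73), (241, 144, 75), (242, 146, 75), (243, 147, 76), (244, 150, 77), (244, 147, 75), (243, 147, 75)]
295 orange 243 293 z30 [-31.6 -19.4  30. ] base front 103.5 [-148.7  -15.5   30. ]
[(198, 192, 188), (184, 178, 174), (156, 152, 150), (142, 134, 130), (135, 97, 81), (154, 85, 48), (164, 89, 46), (166, 88, 45), (167, 90, 48), (167, 89, 44), (171, 91, 47), (185, 101, 51), (216, 115, 60), (233, 130, 68), (240, 139, 73), (242, 143, 75), (243, 144, 73), (244, 152, 78), (244, 146, 74), (244, 148, 74)]
345 orange 245 296 z30 [-29.7  19.8  30. ] base front 104.5 [-148.3   13.5   30. ]
[(239, 235, 232), (239, 237, 234), (241, 238, 236), (237, 233, 229), (176, 173, 169), (142, 137, 134), (137, 111, 100), (150, 88, 57), (163, 86, 43), (165, 89, 44), (166, 88, 46), (168, 92, 47), (169, 90, 47), (176, 93, 48), (208, 111, 61), (228, 127, 67), (237, 136, 71), (241, 143, 73), (243, 146, 76), (244, 150, 77)]
355 orange 246 295 z30 [-28.7  27.8  30. ] base front 104.5 [-148.5   19.3   30. ]
[(235, 232, 229), (235, 232, 230), (237, 234, 230), (230, 225, 223), (169, 165, 162), (133, 131, 128), (135, 123, 117), (145, 100, 83), (157, 86, 51), (165, 88, 45), (168, 91, 47), (167, 91, 48), (170, 92, 49), (174, 92, 48), (194, 102, 53), (222, 120, 65), (235, 133, 70), (240, 139, 72), (243, 146, 76), (244, 148, 76)]
250 102.5 [-150.   -41.8   30. ]
390 106.5 [-148.2   40.    30. ]
```

The wrist picture shows the carrier about 3° askew and about 2 mm short of home. I grip the fin with the tool squared to the rails and press it home again.

```bash
sed -i 's/sc(\[x,-.0025,z\],y,ORG)/sc([x,-.002,z],y,ORG)/' push.py; python3 push.py 35 -.040 .109; python3 push.py 35 0 .053
```

```text
[ 0.56  1.03 -1.28  2.44  1.93  1.19 -0.51] z [ 0.487 -0.046 -0.872] F [ 0.   0.3 -0.7] op 0.0030077978508924966
tcp scanner [-103.4   -1.7  140. ]
t 25.38 tcp [ 0.5137 -0.0173  0.14  ] d [-40.2   0.1  58.1] rot [-0.54 -5.72  0.31]
[ 0.56  1.03 -1.28  2.44  1.93  1.19 -0.51] z [ 0.487 -0.046 -0.872] F [ 0.   0.3 -0.7] op 0.0030077978508924966
tcp scanner [-103.4   -1.7  140. ]
t 25.38 tcp [ 0.5137 -0.0173  0.14  ] d [-47.7   0.7 126.5] rot [-0.54 -5.72  0.31]
```

Request:
{"op": "move_arm", "data": {
  "targets": [
    [[0.42, -20, 0, 30, 0, -3, 0], [0.42, -40, 0, 58, -0.5, -5.7, 0.3], [0.42, -40, 0, 58, -0.5, -5.7, 0.3], [0.42, -42, 0.3, 80, -0.5, -5.7, 0.3], [0.42, -45, 0.5, 105, -0.5, -5.7, 0.3], [0.42, -47.5, 0.7, 124, -0.5, -5.7, 0.3], [0.42, -47.5, 0.7, 126, -0.5, -5.7, 0.3], [0.42, -47.5, 0.7, 126, -0.5, -5.7, 0.3]]
  ]
}}

```text
clock: 26.38
tool_pos: [0.6149, -0.0245, 0.0525]
eef_rot: [0.035, 0.954, -0.011, 0.299]
contact_force: [0.2, 0.3, 0.7]
opening: 0.419
finger_force: 0.0
```

```bash
python3 push.py 35 0 .053
```

```text
[ 0.55  1.27 -1.15  2.25  2.23  1.23 -0.42] z [ 0.569 -0.041 -0.821] F [0.2 0.3 0.7] op 0.41939939841376483
tcp scanner [-2.  -1.5 52.5]
t 26.38 tcp [ 0.6149 -0.0245  0.0525] d [-1.9 -0.5  0.8] rot [ 0.04 -0.19  0.03]
```

Request:
{"op": "move_arm", "data": {
  "targets": [
    [[0.05, 0, 0, 0, 0, 0, 0], [0.05, 0, 0, 0, 0, 0, 0], [0.05, 0, 0, 0, 0, 0, 0], [0.05, 0, 0, 0, 0, 0, 0]]
  ],
  "newtons": 25
}}

```text
clock: 26.88
tool_pos: [0.6154, -0.0245, 0.0528]
eef_rot: [0.035, 0.953, -0.011, 0.299]
contact_force: [-1.3, 0.5, 3.8]
opening: 0.159
finger_force: 24.7
```

Request:
{"op": "move_arm", "data": {
  "targets": [
    [[0.05, -1.6, 0, 1.1, 0, 0, 0], [0.05, -3.3, 0, 2.3, 0, 0, 0], [0.05, -4.9, 0, 3.4, 0, 0, 0], [0.05, -4.9, 0, 3.4, 0, 0, 0]]
  ]
}}

```text
clock: 27.38
tool_pos: [0.6166, -0.0245, 0.0527]
eef_rot: [0.032, 0.954, -0.01, 0.296]
contact_force: [-22.0, -1.2, 20.8]
opening: 0.158
finger_force: 25.0
```

Request:
{"op": "move_arm", "data": {
  "targets": [
    [[0.05, 2.5, 0, -1.7, 0, 0, 0], [0.42, 2.5, 0, -1.7, 0, 0, 0], [0.42, 2.5, 0, -1.7, 0, 0, 0], [0.42, 2.5, 0, -1.7, 0, 0, 0], [0.42, 2.5, 0, -25, 0, 0, 0], [0.42, 2.5, 0, -70, 0, 0, 0], [0.42, 22, 0, -120, 0, 2, 0], [0.42, 42, 0, -130, 0, 5, 0], [0.42, 42, 0, -130, 0, 5, 0]]
  ]
}}

```text
clock: 28.5
tool_pos: [0.513, -0.0173, 0.1356]
eef_rot: [0.035, 0.966, -0.01, 0.258]
contact_force: [1.7, -0.9, -0.6]
opening: 0.419
finger_force: 0.0
```

```bash
cat > chk.py <<'E'
from h import *
y=-4.2
s=r.get_state();print(np.round(s['q'],3),s['tool_pos'])
c=r.camera_info("wrist");c['fish']=1;I=r.snapshot("wrist")[:,:,::-1].copy();cv2.imwrite("pics/w10.png",I);hsv=cv2.cvtColor(I,cv2.COLOR_BGR2HSV)
m=cv2.inRange(hsv,(5,110,70),(22,255,255));g=cv2.GaussianBlur(cv2.cvtColor(I,cv2.COLOR_BGR2GRAY),(3,3),0).astype(int)
k=np.zeros_like(m);k[150:400,240:400]=255;m&=k
X=lambda u,v,z:(sc(plane(c,[[u,v]],z)[0]-ORG,-y)*1000)
def fit(P): P=np.array(P);f=np.polyfit(P[:,1],P[:,0],1);res=P[:,0]-np.polyval(f,P[:,1]);w=abs(res)<1.2;f=np.polyfit(P[w,1],P[w,0],1);return 'x at y=-2: %.1f  slope deg %.2f  n %d'%(np.polyval(f,-2),np.degrees(np.arctan(f[0])),w.sum())
cs,_=cv2.findContours(m,cv2.RETR_EXTERNAL,cv2.CHAIN_APPROX_NONE);b=max(cs,key=cv2.contourArea);x0,y0,w,h=cv2.boundingRect(b);print('orange',x0,y0,w,h)
o=[];f=[]
for u in range(x0+6,x0+w-6):
    rr=np.nonzero(m[:,u])[0]
    if len(rr): o.append(X(u,rr.min()-.5,.03))
print('rear bottom edge',fit(o))
v0=int(np.round((lambda q:c['fx']*np.arctan2(np.hypot(q[0],q[1]),q[2])/np.hypot(q[0],q[1])*q[1]+c['cy'])(np.array(c['R'])@sc([-.15,0,.03],y,ORG)+c['t'])))
for u in range(230,410):
    d=np.abs(np.diff(g[v0-12:v0+12,u]));f.append(X(u,v0-12+.5+d.argmax(),.03))
print('base front',v0,fit(f))
E
python3 chk.py; sed 's/r.snapshot("wrist")\[:,:,::-1\].copy()/cv2.imread("pics\/w9.png")/; s/c=r.camera_info("wrist");c\[.fish.\]=1/import pickle;c=pickle.load(open("w9.pkl","rb"))/; s/cv2.imwrite("pics\/w10.png",I);//' chk.py > chk9.py; python3 chk9.py
```

```text
[ 0.56   1.05  -1.282  2.461  1.963  1.21  -0.529] [ 0.51295374 -0.01734974  0.13557098]
orange 271 249 91 87
rear bottom edge x at y=-2: -29.7  slope deg 1.46  n 79
base front 106 x at y=-2: -148.5  slope deg -0.38  n 152
[ 0.56   1.051 -1.282  2.459  1.964  1.21  -0.529] [ 0.51362086 -0.01743241  0.13522423]
orange 275 242 91 68
rear bottom edge x at y=-2: -30.9  slope deg 3.31  n 79
base front 102 x at y=-2: -148.6  slope deg 0.18  n 150
```

The carrier is now nearly home and about 1.5° askew. One more squeeze with the tool yawed by that much should finish it.

```bash
python3 - <<'E'
from h import *
y=-2.9;a=np.radians(35);R=axes(sc([0,1,0],y),sc([np.sin(a),0,-np.cos(a)],y))
for x,z in((-.040,.109),(.001,.053)): go(sc([x,-.002,z],-4.2,ORG),R)
E
```

```text
t 28.55 tcp [ 0.5136 -0.0174  0.1352] d [-42.   -0.2  54.4] rot [-0.72 -5.08 -1.09]
t 28.55 tcp [ 0.5136 -0.0174  0.1352] d [-4.960e+01 -1.000e-01  1.234e+02] rot [-0.72 -5.08 -1.09]
```

Request:
{"op": "move_arm", "data": {
  "targets": [
    [[0.42, -20, 0, 28, 0, -3, -0.5], [0.42, -42, 0, 54, -0.7, -5, -1], [0.42, -42, 0, 54, -0.7, -5, -1], [0.42, -44, 0, 78, -0.7, -5, -1], [0.42, -47, 0, 103, -0.7, -5, -1], [0.42, -49, 0, 121, -0.7, -5, -1], [0.42, -49, 0, 123, -0.7, -5, -1], [0.42, -49, 0, 123, -0.7, -5, -1]]
  ]
}}

```text
clock: 29.55
tool_pos: [0.6159, -0.0246, 0.053]
eef_rot: [0.025, 0.954, -0.007, 0.299]
contact_force: [0.7, -0.4, 1.0]
opening: 0.42
finger_force: 0.0
```

Request:
{"op": "move_arm", "data": {
  "targets": [
    [[0.05, 0, 0, 0, 0, 0, 0], [0.05, 0, 0, 0, 0, 0, 0], [0.05, 0, 0, 0, 0, 0, 0], [0.05, -1.6, 0, 1.1, 0, 0, 0], [0.05, -3.3, 0, 2.3, 0, 0, 0], [0.05, -4.1, 0, 2.8, 0, 0, 0], [0.05, -4.1, 0, 2.8, 0, 0, 0]]
  ]
}}

```text
clock: 30.42
tool_pos: [0.6168, -0.0248, 0.053]
eef_rot: [0.023, 0.955, -0.007, 0.297]
contact_force: [-19.8, -2.3, 18.1]
opening: 0.156
finger_force: 25.0
```

Request:
{"op": "move_arm", "data": {
  "targets": [
    [[0.05, 2.5, 0, -1.7, 0, 0, 0], [0.42, 2.5, 0, -1.7, 0, 0, 0], [0.42, 2.5, 0, -1.7, 0, 0, 0], [0.42, 2.5, 0, -1.7, 0, 0, 0], [0.42, 2.5, 0, -25, 0, 0, 0], [0.42, 2.5, 0, -70, 0, 0, 0], [0.42, 22, 0, -120, 0, 2, 0], [0.42, 42, 0, -130, 0, 5, 0], [0.42, 42, 0, -130, 0, 5, 0]]
  ]
}}

```text
clock: 31.55
tool_pos: [0.5128, -0.0196, 0.1361]
eef_rot: [0.025, 0.966, -0.006, 0.258]
contact_force: [-0.1, 0.2, 0.3]
opening: 0.419
finger_force: 0.0
```

```bash
python3 chk.py; python3 look.py; python3 - <<'E'
from h import *
for n in("side",):
    I=cv2.imread("pics/k_side.png")[:,:,::-1];print([tuple(int(k) for k in I[270,u]) for u in range(402,413)])
E
```

```text
[ 0.579  1.051 -1.288  2.461  1.97   1.197 -0.497] [ 0.51275585 -0.01958787  0.13605792]
orange 271 249 90 87
rear bottom edge x at y=-2: -29.3  slope deg 0.29  n 78
base front 106 x at y=-2: -148.5  slope deg -0.19  n 158
scene [((316, 236, 37, 28), 200.0)]
side [((359, 193, 27, 46), 373.5), ((366, 180, 22, 9), 72.0)]
[(229, 115, 32), (231, 119, 35), (232, 120, 31), (233, 122, 31), (230, 114, 27), (175, 68, 25), (187, 35, 25), (202, 37, 30), (206, 37, 30), (202, 31, 26), (205, 53, 48)]
```

The carrier is square (0.3°) and its nose abuts the red stop. The lid has not moved and the gripper is clear, so I hand in.

```bash
python3 -c "
from plant import r
print(r.finish_job())"
```

```text
the job is handed in; nothing more can be done
None
```

The job is handed in, with no verdict returned: the lid is at about 44° by camera, and the carrier is flat between the rails with its nose against the red stop and the gripper clear. I viewed 11 pictures, one over the limit of 10, and joint 3 read −1.4733 rad once, just past its stated −1.47 limit.

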